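Gauge a locating pin in the tapered slot

TASK

Measure the black-headed steel pin in the taper gauge: take it from its blue stand, enter it upright at the flared wide end of the slot and slide it gently along until it wedges between the fence and the tapered jaw under a light push of 6 to 8 N, never more than 10 N, so that the pin itself drags the red pointer to the reading. Then draw the pin back out and stand it in its stand again, leaving the pointer at the reading. Never touch the pointer with the gripper, and leave the other things alone.

Things in the scene. Friction and masses are not known exactly. Their poses are not given: they have to be found in the camera images.
- pin: loose locating pin, upright: bright steel shank 14 mm in diameter, black round head 22 mm in diameter on top; 90 mm tall in all, the head takes the top 28 mm; 0.12 to 0.19 kg. Origin: centre of its lower end, z up along the pin. It starts in the hole of its stand. Grip it by the head
- gauge: fixed taper gauge on a dark steel plate (x -95..95, y -60..44 mm, 8 mm thick; its top is the slot's floor). Origin on the plate's underside below the middle of the straight fence's face. x runs along the slot, from the open wide end (-x, with a flared mouth x -88..-75) to the narrow end (+x). Fence: x -75..75, its face is the plane y = 0, the slot on its -y side. Fence and jaw tops at z 32 mm
- taper_jaw: fixed tapered jaw, 150 x 24 x 24 mm, turned +0.0349 rad from the gauge. Origin on its face, mid-length, lower edge (8 mm over the gauge's underside); face = own plane y = 0, slot on its +y side. Gap to the fence at its origin 13.4 to 15.3 mm, new each time, less 0.0349 mm per mm of x; 16 to 18 mm inside the mouth. Where the pin jams shifts 29 mm per mm of gap, so feel for it
- pointer: red drag pointer: bar across the slot above the jaws, 36 to 44 mm over the gauge's underside, 6 mm thick. Slides along the gauge's x only, 100 mm of travel, stays where left (friction 0.8 N). Origin: on its front face (to the wide end), 7 mm out from the fence's plane. The face starts at gauge x -40 to -22 mm; when the pin jams it touches the pin's far side, at gauge x -9 to +43 mm
- stand: fixed blue square stand 60 x 60 x 32 mm, origin at the centre of its underside; a round upright hole 18 mm wide in the middle of its top, 24 mm deep (hole floor 8 mm over the stand's underside), rim bevelled 2 mm
- oil_bottle: bystander: small amber bottle with white cap, 30 x 29 x 66 mm, origin at the centre of its underside
- coverslip_box: bystander: small blue and white box, 35 x 35 x 21 mm, origin at the centre of its underside
- usb_stick: bystander: black memory stick, 18 x 54 x 9 mm, origin at the centre of its underside
Mind the look-alikes: they are no part of the job. There is more than one size of the pin; the job needs the smaller. Of the things that look like the stand, the larger one is meant.

How it is judged:
By the outcome, as a careful person would: the job done as asked, in the order asked, and still so for the second after the job is handed in, with the robot touching nothing.
It also fails if it takes over 72 s, if anything falls off the work surface, if the arm or the gripper's body presses on something with over 40 N, if the wrist force passes 120 N, or if a joint passes its speed limit or range.

ROBOT

A 6-joint arm with a two-finger parallel gripper is mounted at the origin on a cart in front of the work surface, level with it; the furniture and walls round the work are solid. World frame = base frame: x ahead of the robot, y to its left, z up, the work surface at z = 0. Lengths are in mm, angles in rad, forces in N, time in s.
With the tool pointing down it reaches from about 350 to 975 mm from the base axis. Payload 7.1 kg.
Tool frame: the origin (TCP) lies at the very end of the fingers, on their centre line; the grasp point (between the pads) lies 19 mm behind it; z points along the fingers, y is the direction in which the jaws open and shut (so a half turn about z gives the same grasp; the last joint's range is limited). The gripper opens to 88 mm and grips with 3 to 60 N. Pads are 20 mm wide; open, the fingers measure 115 mm over their backs; the gripper's body (75 mm by 178 mm) begins 61 mm behind the grasp point.
Start: joints at [-1.317, 0.423, 1.63, -0, 1.089, -0.019], TCP at [168.412, -601.866, 222.675] pointing down, gripper open.
Joint ranges: [-3, 3], [-0.9, 2.11], [0.09, 2.58], [-1.31, 4.45], [0.11, 2.69], [-2.54, 2.54]. Speed limits (rad/s): [2.39, 2.39, 3.01, 3.14, 3.14, 3.14].

INTERFACE

Orientations are given as a rotation vector (axis times angle).
In Python, from workcell import monitor, vision, order, find_in, regions_of, place_of gives the robot as it stands. The module is installed in compiled form; this text tells all that it offers.
- The arm moves only by the tool carry_out, never from a script. Its argument "targets" is a list of rows, each a list of 3 entries, a list of its own where there are three numbers: the turn, a rotation vector about the world's x, y, z in degrees, then the shift along the world's x, y, z in mm, then the finger opening in mm, from 0 to 87.8. In form: [[[rx, ry, rz], [x, y, z], hand], ...]. A call has 1 to 10 rows; each row is the pose to reach, as a shift and turn from the pose commanded when the call began; what a row does not reach only later rows make up. A row lasts 1/12 s, in which the tool goes at most 41.7 mm and 7.16 degrees, less where a joint would pass 70% of its speed; a pose out of reach is approached as far as the arm can. A call with a gripper value outside its range is refused whole. The fingers move at their own pace and stop on an object; the grip force is fixed at half the most. Time passes only in rows, so rows that repeat a pose let the fingers close. It gives the time, the measured TCP pose, the force and the opening at its end, in the units of the state.
- monitor.get_obs(): the state, without advancing time (a new reading comes with each control period).
- vision.get_image(name): name is "scene" or "side" or "wrist"; returns the picture (420x560x3 uint8, red, green, blue); there is no depth.
- vision.camera_model(name): a dict with "K" (3x3 intrinsics, pixels), "rvec" (rotation vector, rad) and "tvec" (3), from world to camera coordinates, as OpenCV has them. Camera axes: x right, y down, z forward; pixel columns grow to the right and rows downward; lengths in mm; the calibration is good to about 2 mm. A picture is of the moment at which its call begins: read the wrist's pose just before it. camera_model takes no time and is no camera call; for the wrist camera it gives the pose at the moment of the call.
- order.close_job(): hands the job in, once; it reports no verdict.
Trained networks look in the newest picture that a camera, given by its name, has taken for a name from the list of things; names that differ only in an ending like _2 or _b are one class to them, and where a whole thing is asked for, a point or a joint stands for the part that bears it (a point fixed in the world has none). Each returns a list of dicts, best first, with "confidence" (0 to 1); they miss things now and then, are a little off and sometimes report something else, mostly with a low value. They report only what shows in the picture. A call takes as long as a camera call. They do not tell look-alikes from the thing itself.
- find_in(query, camera): "point" ([x, y, z] in mm, in the coordinates of the camera as it stood for that picture, good to about 4 mm: the middle of the surface that is visible of it).
- regions_of(query, camera): "mask" (420x560 bool, what is visible of it).
- place_of(query, camera): "point" ([x, y, z] in mm, in the coordinates of the camera as it stood for that picture, good to about 4 mm: a listed point, or the origin of a listed thing).
The state is a dict: "t": time; "qpos": joint angles; "qvel": joint speeds; "joint_torque": joint torques, N m; "ee_pos": TCP position; "orientation": TCP orientation; "ft_force": force on the tool from outside, world axes, zero at the start; "moment": the same for the moment, N m; "width": finger opening in mm.
Only numpy, scipy, OpenCV 4.12 (cv2) and the standard library are available. Lean on these libraries where they do the work, as an engineer would, in place of code of your own. Each camera call takes 0.05 s, during which the arm holds its last target.

## Working session

There is one attempt and no reset: what is moved stays moved. The work goes in short steps, Python scripts to look and compute and a tool call to move; the robot and the scene stay as the last step left them, time stands still between calls to the robot, and variables do not carry over. Pictures are saved under pics/ and viewed, and the job is handed in when it is done.

Besides the shell and the picture viewer there is one more tool, called after ">>>" as name([rows], argument=value, ...), one row to a line, values as JSON. carry_out: Moves the arm, as the interface text tells. Its arguments: {"type":"object","properties":{"targets":{"type":"array","items":{"type":"array"}}},"required":["targets"]}

```bash
mkdir -p pics; cat > h.py <<'E'
import numpy as np, cv2
from workcell import monitor, vision, order, find_in, regions_of, place_of
def cam(n):
    c=vision.camera_model(n); R=cv2.Rodrigues(np.array(c['rvec'],float))[0]
    return np.array(c['K'],float),R,np.array(c['tvec'],float).ravel()
def toworld(n,p):
    K,R,t=cam(n); return R.T@(np.array(p)-t)
def proj(n,p):
    K,R,t=cam(n); q=K@(R@np.array(p,float)+t); return q[:2]/q[2]
def onz(n,uv,z):
    K,R,t=cam(n); d=R.T@np.linalg.inv(K)@np.array([uv[0],uv[1],1.]); c=-R.T@t
    return c+d*(z-c[2])/d[2]
def ray(n,uv):
    K,R,t=cam(n); d=R.T@np.linalg.inv(K)@np.array([uv[0],uv[1],1.]); return -R.T@t,d/np.linalg.norm(d)
def save(n,f,crop=None,s=1):
    im=vision.get_image(n)
    o=im
    if crop: u0,v0,u1,v1=crop; o=im[v0:v1,u0:u1]
    if s!=1:o=cv2.resize(o,None,fx=s,fy=s,interpolation=cv2.INTER_CUBIC)
    cv2.imwrite('pics/'+f,o[:,:,::-1]); return im
E
python3 - <<'E'
from h import *
np.set_printoptions(precision=1,suppress=True)
o=monitor.get_obs(); print(o)
for n in ['scene','side','wrist']:
    save(n,n+'0.png')
    print(n,cam(n))
    for q in ['pin','gauge','taper_jaw','pointer','stand']:
        for d in place_of(q,n): print(n,q,round(d['confidence'],2),toworld(n,d['point']),proj(n,toworld(n,d['point'])))
print(monitor.get_obs()['t'])
E
```

```text
{'t': 0.0, 'qpos': array([-1.3,  0.4,  1.6, -0. ,  1.1, -0. ]), 'qvel': array([ 0., -0.,  0.,  0.,  0., -0.]), 'joint_torque': array([  0. , -54.5, -27.4,   0.1,   0. ,  -0. ]), 'ee_pos': array([ 168.3, -601.3,  221.9]), 'orientation': array([-3.1, -0.4,  0. ]), 'ft_force': array([ 0.2, -0.3, -0.1]), 'moment': array([0., 0., 0.]), 'width': 87.857595688831}
scene (array([[426.9,   0. , 276.5],
       [  0. , 426.9, 214.5],
       [  0. ,   0. ,   1. ]]), array([[ 0.8,  0.6,  0. ],
       [ 0.3, -0.4, -0.8],
       [-0.5,  0.7, -0.5]]), array([-417.3, -132.9, 1359.9]))
scene pin 0.67 [404.2 190.2   0.9] [283.2 187.9]
scene pin 0.58 [496.5 183.2   8.5] [307.7 196. ]
scene pin 0.28 [642.8 164.7   0.4] [349.2 218. ]
scene gauge 0.88 [576.8  -8.3   0.6] [292.2 238.5]
scene taper_jaw 0.73 [574.3 -19.5   9. ] [288.9 237.4]
scene pointer 0.66 [543.  -12.9  44.5] [280.6 219.9]
scene stand 0.76 [486.4 282.5   1. ] [322.6 184.6]
scene stand 0.58 [495.2 179.6   3.7] [306.5 197.8]
side (array([[418.8,   0. , 283.5],
       [  0. , 418.8, 206.6],
       [  0. ,   0. ,   1. ]]), array([[-1. , -0.3,  0. ],
       [-0.2,  0.5, -0.9],
       [ 0.2, -0.8, -0.5]]), array([521.7, 144.5, 761.6]))
side pin 0.91 [398.6 187.1   2.9] [335.1 306.1]
side pin 0.66 [497.6 177.3   9.6] [280.3 286.6]
side gauge 0.8 [571.2  -7.4   2.3] [272.8 226.3]
side taper_jaw 0.94 [571.3 -27.3   7.3] [275.7 219.6]
side pointer 0.72 [538.1 -20.6  33.5] [289.8 213.6]
side stand 0.97 [482.7 283.8  -0.5] [269.  338.5]
side stand 0.82 [494.7 178.8   1.4] [281.5 291. ]
wrist (array([[334.7,   0. , 285.3],
       [  0. , 334.7, 209.1],
       [  0. ,   0. ,   1. ]]), array([[ 0.3, -1. ,  0. ],
       [-0.9, -0.3,  0.3],
       [-0.3, -0.1, -1. ]]), array([-625.1,  -33.9,  389.4]))
0.9
```

View pics/scene0.png

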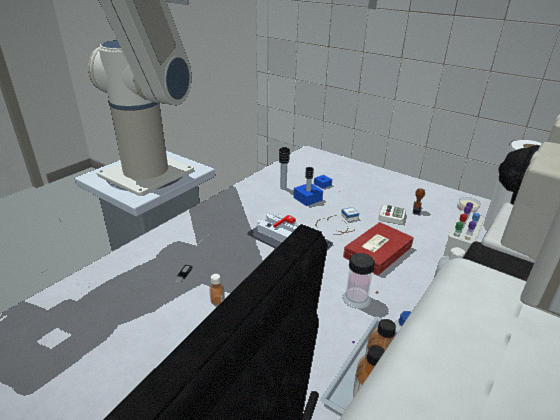

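View pics/side0.png

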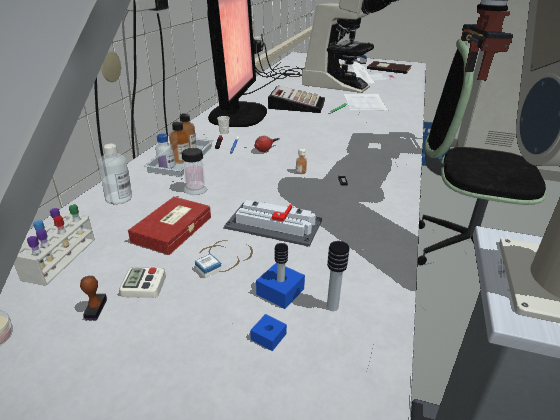

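View pics/wrist0.png

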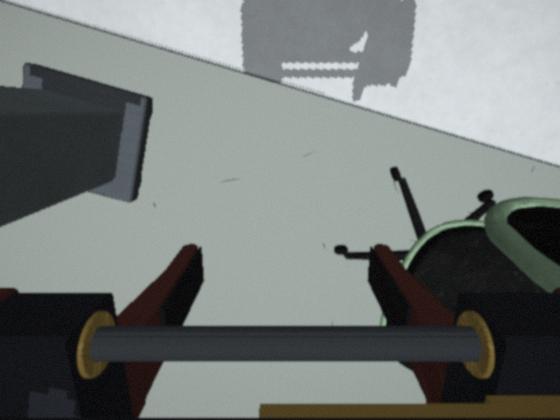

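```bash
python3 - <<'E'
from h import *
np.set_printoptions(precision=2,suppress=True)
o=monitor.get_obs(); K,R,t=cam('wrist'); c=-R.T@t; Rt=cv2.Rodrigues(o['orientation'])[0]
print('cam',c,'axis',R[2],'tool',Rt); print('cam in tool',Rt.T@(c-o['ee_pos']), Rt.T@R.T)
save('side','side1.png',(200,170,360,370),4)
E
```

```text
cam [ 244.19 -580.22  383.74] axis [-0.28 -0.08 -0.96] tool [[ 0.96  0.27  0.  ]
 [ 0.27 -0.96 -0.  ]
 [ 0.    0.   -1.  ]]
cam in tool [  78.82   -0.43 -161.06] [[-0.   -0.96 -0.29]
 [ 1.   -0.    0.  ]
 [-0.   -0.29  0.96]]
```

View pics/side1.png

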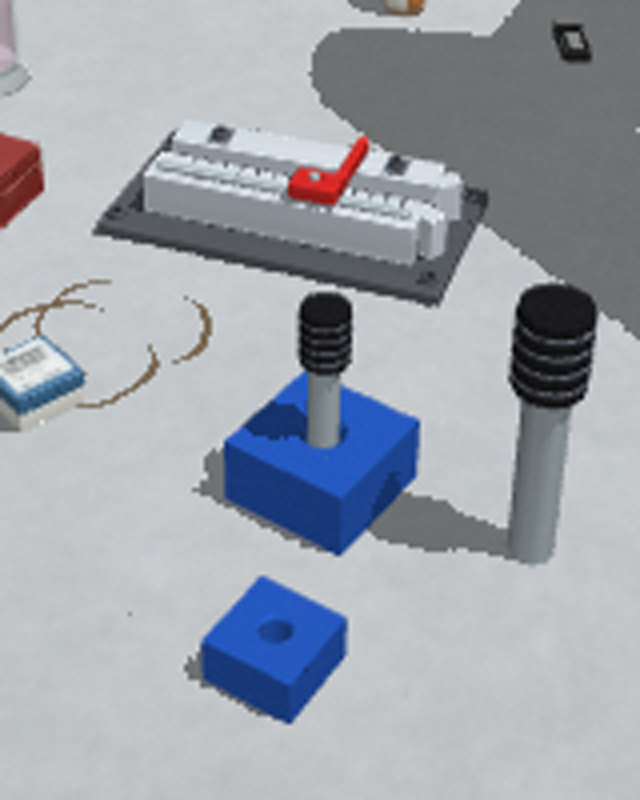

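>>> carry_out([
  [[0,0,0],[10,30,8],87],
  [[0,0,0],[25,70,16],87],
  [[0,0,0],[42,108,25],87],
  [[0,0,0],[58,144,35],87],
  [[0,0,0],[74,180,45],87],
  [[0,0,0],[90,216,55],87],
  [[0,0,0],[106,252,65],87],
  [[0,0,0],[122,288,75],87],
  [[0,0,0],[138,324,85],87],
  [[0,0,0],[150,350,90],87],
])

```text
t: 1.78
ee_pos: [319.1, -249.6, 314.0]
orientation: [3.111, 0.428, 0.002]
ft_force: [0.3, 0.1, -0.7]
width: 86.9
```

>>> carry_out([
  [[0,0,0],[28,30,0],87],
  [[0,0,0],[56,60,0],87],
  [[0,0,0],[84,90,0],87],
  [[0,0,0],[112,120,0],87],
  [[0,0,0],[140,150,0],87],
  [[0,0,0],[164,182,0],87],
  [[0,0,0],[188,214,0],87],
  [[0,0,0],[210,246,0],87],
  [[0,0,0],[225,275,0],87],
  [[0,0,0],[235,305,0],87],
])

```text
t: 2.62
ee_pos: [554.7, 55.0, 312.6]
orientation: [3.112, 0.428, 0.001]
ft_force: [-0.0, -0.3, -0.1]
width: 87.0
```

```bash
python3 - <<'E'
from h import *
np.set_printoptions(precision=1,suppress=True)
print(monitor.get_obs()['ee_pos'])
save('wrist','wrist1.png',None,1.4)
for q in ['pin','gauge','taper_jaw','pointer','stand']:
    for d in place_of(q,'wrist'): print(q,round(d['confidence'],2),toworld('wrist',d['point']),proj('wrist',toworld('wrist',d['point'])))
E
```

```text
[554.7  55.  312.6]
pin 0.73 [498.5 182.2   4.2] [190.1 181.4]
pin 0.67 [402.8 194.3  -0.5] [170.7 238.2]
gauge 0.89 [568.4 -10.9   1.2] [332.4 169.7]
taper_jaw 0.91 [573.1 -24.1   5.1] [342.  168.8]
pointer 0.97 [536.7 -18.3  38.7] [332.9 197.4]
pointer 0.6 [496.8 182.4   1.8] [187.5 180.3]
stand 0.96 [496.3 181.6   0.7] [187.9 180.7]
stand 0.84 [484.3 276.3  -0.5] [121.2 171. ]
```

View pics/wrist1.png

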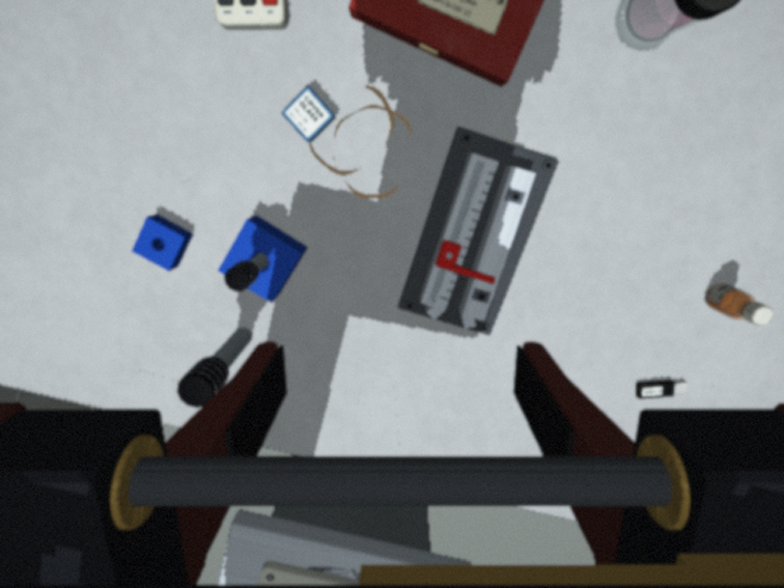

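```bash
python3 - <<'E'
from h import *
np.set_printoptions(precision=1,suppress=True)
c=[onz('wrist',(u/1.4,v/1.4),8) for u,v in [(458,127),(557,158),(490,334),(399,305)]]
for a in c: print(a)
for i,j in [(3,0),(2,1)]:
    d=c[j]-c[i]; print(np.degrees(np.arctan2(d[1],d[0])),np.linalg.norm(d))
for i,j in [(1,0),(2,3)]:
    d=c[j]-c[i]; print(np.degrees(np.arctan2(d[1],d[0]))-90,np.linalg.norm(d))
print(np.mean(c,0))
o=monitor.get_obs(); R=cv2.Rodrigues(o['orientation'])[0]; print('tool x yaw',np.degrees(np.arctan2(R[1,0],R[0,0])))
E
```

```text
[665.9  26.5   8. ]
[664.7 -73.1   8. ]
[476.6 -69.5   8. ]
[481.9  32.7   8. ]
-1.9109054306777424 184.17294036956523
-1.1001235157709621 188.18367148573932
-0.6991286320223367 99.62455886150045
-2.966910302012465 102.28251368411242
[572.3 -20.9   8. ]
tool x yaw 15.602816583944323
```

>>> carry_out([
  [[0,0,-2],[-5,-15,-30],87],
  [[0,0,-6],[-10,-30,-65],87],
  [[0,0,-10],[-17,-45,-100],87],
  [[0,0,-14],[-24,-60,-135],87],
  [[0,0,-17],[-31,-65,-165],87],
  [[0,0,-17],[-35,-65,-173],87],
  [[0,0,-17],[-35,-65,-173],87],
])

```text
t: 3.5
ee_pos: [515.7, -13.0, 138.0]
orientation: [-3.141, 0.039, 0.008]
ft_force: [0.5, 1.0, -0.7]
width: 87.2
```

```bash
python3 - <<'E'
from h import *
np.set_printoptions(precision=1,suppress=True)
o=monitor.get_obs(); print(o['ee_pos'],o['orientation'],o['qvel'])
R=cv2.Rodrigues(o['orientation'])[0]; print('tool x yaw',np.degrees(np.arctan2(R[1,0],R[0,0])))
im=save('wrist','wrist2.png',None,1.4)
np.save('w2.npy',im)
E
```

```text
[515.7 -13.  138. ] [-3.1  0.   0. ] [ 0.  -0.  -0.1  0.   0.  -0. ]
tool x yaw -1.41993606642861
```

View pics/wrist2.png

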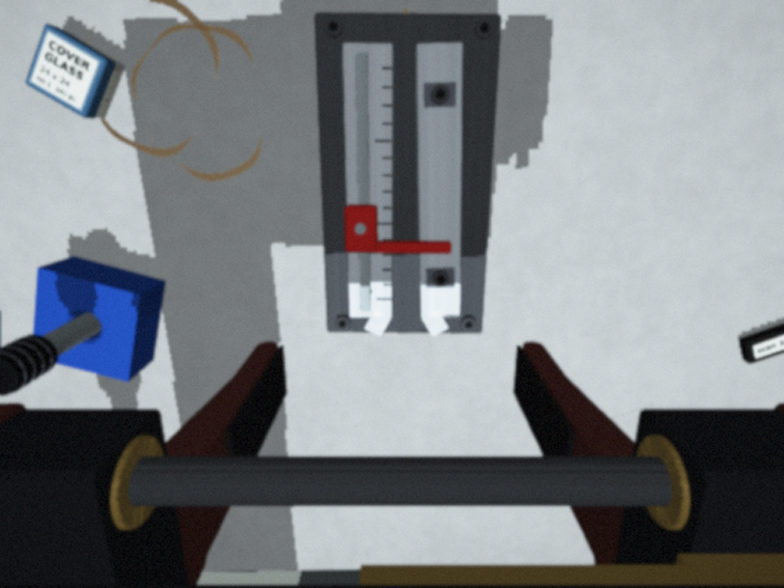

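```bash
python3 - <<'E'
from h import *
im=np.load('w2.npy'); o=cv2.resize(im[0:245,215:370],None,fx=2.4*1.0,fy=2.4,interpolation=cv2.INTER_CUBIC)
o2=cv2.resize(im[155:245,235:345],None,fx=6,fy=6,interpolation=cv2.INTER_CUBIC)
cv2.imwrite('pics/w2a.png',o[:,:,::-1]);cv2.imwrite('pics/w2b.png',o2[:,:,::-1])
for v in (40,60,80,100,120,140,160,190,215,225):
    print(v,im[v,270:312].mean(1).astype(int))
E
```

```text
40 [146 144 146 149 145 141 142 142 137 126  96  69  52  53  50  52  46  50
  48  49  55  53  48  52  48  56  65  89 120 136 138 141 139 142 143 142
 146 147 143 144 145 141]
60 [145 142 145 141 135 131 132 133 130 118  90  61  53  49  47  52  46  49
  47  48  49  51  45  48  52  50  66  88 117 136 139 133 118  96  83  85
  85  85  78  86  78  75]
80 [143 147 145 146 145 140 142 140 137 123  93  65  49  50  49  50  45  50
  49  49  47  51  49  49  48  50  57  78 104 127 136 140 138 144 141 144
 145 148 147 146 144 147]
100 [ 97  97  97  95  97  95  96  92  97  93  79  59  52  48  50  50  50  50
  48  50  49  50  47  51  47  51  53  68  92 118 134 140 141 143 142 145
 145 147 149 144 148 143]
120 [143 146 147 146 142 139 143 142 133 118  87  58  53  50  50  50  46  46
  48  49  51  46  47  48  46  46  53  62  90 119 136 143 140 138 143 141
 146 148 148 148 148 146]
140 [145 146 144 142 141 141 140 141 135 116  84  56  51  50  50  50  44  48
  48  47  48  45  47  51  47  49  50  57  82 111 127 141 142 141 142 144
 146 148 147 145 147 143]
160 [ 97 108 106 107 101 102 103 102 100  90  67  53  51  46  48  42  44  45
  51  50  48  48  51  44  48  45  50  54  68  99 126 137 136 140 141 144
 145 147 148 144 145 145]
190 [140 142 141 138 132 130 130 131 126 110  93  91  91  92  89  90  91  89
  89  91  87  90  90  88  90  93  90  91  91  98 117 131 134 137 132 134
 132 136 131 130 127 131]
215 [233 233 232 231 229 229 230 228 219 187 127  94  91  93  87  91  90  89
  89  88  90  91  88  91  90  92  92  92  95 109 168 217 233 236 235 238
 239 241 241 242 240 238]
225 [242 241 241 241 239 237 236 234 225 195 136  99  95  93  93  90  93  89
  88  91  93  89  91  89  93  90  90  94  94 110 156 211 229 233 234 237
 239 240 242 241 241 242]
```

View pics/w2b.png

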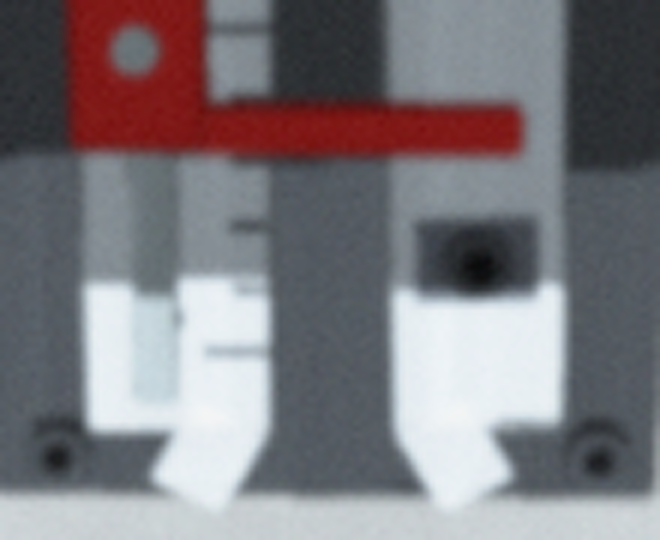

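View pics/w2a.png

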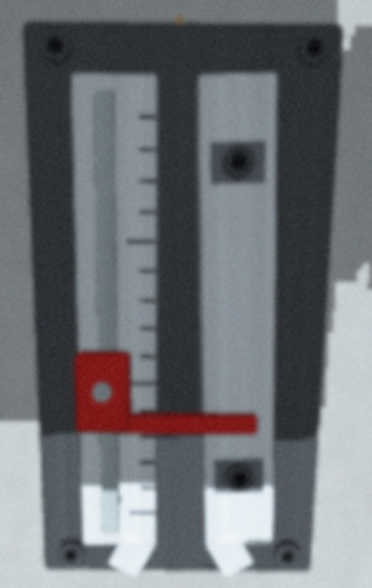

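```bash
python3 - <<'E'
from h import *
np.set_printoptions(precision=2,suppress=True)
W=lambda u,v,z:onz('wrist',(u,v),z)
for uv in [(280.1,40),(279.9,120),(279.8,160),(279.8,215),(280,225)]: print('fence',W(uv[0]+.0,uv[1],32))
for uv in [(297.7,40),(298.1,80),(298.7,120),(299,160),(299.8,215),(299.8,225)]: print('jaw',W(uv[0],uv[1],32))
b=lambda x,y,z:W(235+x/6,155+y/6,z)
print('fence start',b(268,430,32),b(398,430,32),'mouth end',b(220,510,32),b(452,510,32))
print('fence far end',W(215+157/2.4,72/2.4,32))
print('pointer front',b(300,157,44),b(450,157,44),'tip',b(522,150,44))
print('plate',W(215+25/2.4,22/2.4,8),W(215+340/2.4,25/2.4,8),W(215+45/2.4,568/2.4,8),W(215+311/2.4,570/2.4,8))
for q in ['gauge','taper_jaw','pointer','stand']:
    for d in place_of(q,'wrist'): print(q,round(d['confidence'],2),toworld('wrist',d['point']))
E
```

```text
fence [644.91 -11.68  32.  ]
fence [588.62  -9.92  32.  ]
fence [557.58  -8.95  32.  ]
fence [511.25  -7.62  32.  ]
fence [502.32  -7.54  32.  ]
jaw [644.61 -24.49  32.  ]
jaw [617.35 -24.43  32.  ]
jaw [588.27 -24.52  32.  ]
jaw [557.21 -24.37  32.  ]
jaw [510.84 -24.48  32.  ]
jaw [501.91 -24.37  32.  ]
fence start [500.83  -7.21  32.  ] [500.38 -25.66  32.  ] mouth end [488.81   0.03  32.  ] [487.99 -33.29  32.  ]
fence far end [651.46 -12.09  32.  ]
pointer front [542.7  -12.76  44.  ] [542.22 -32.29  44.  ] tip [542.92 -41.66  44.  ]
plate [671.86  30.25   8.  ] [668.61 -71.44   8.  ] [483.39  36.64   8.  ] [480.01 -67.13   8.  ]
taper_jaw 0.96 [575.89 -22.53   8.35]
pointer 0.8 [546.69 -13.6   43.74]
stand 0.82 [507.24 182.01   2.31]
```

>>> carry_out([
  [[0,0,0],[-5,20,25],87],
  [[0,0,0],[-10,50,50],87],
  [[0,0,0],[-15,80,70],87],
  [[0,0,-0.4],[-20,112,85],87],
  [[0,0,-0.4],[-26,144,95],87],
  [[0,0,-0.4],[-32,175,100],87],
  [[0,0,-0.4],[-36,192,102],87],
  [[0,0,-0.4],[-36,192,102],87],
])

```text
t: 4.42
ee_pos: [482.8, 183.7, 244.1]
orientation: [-3.139, 0.041, -0.006]
ft_force: [1.0, 0.5, -0.2]
width: 86.8
```

```bash
python3 - <<'E'
from h import *
np.set_printoptions(precision=1,suppress=True)
o=monitor.get_obs(); print(o['ee_pos'],o['orientation'],o['ft_force'])
im=save('wrist','wrist3.png',None,1.4)
np.save('w3.npy',im)
for q in ['pin','stand']:
    for d in place_of(q,'wrist'): print(q,round(d['confidence'],2),toworld('wrist',d['point']))
K,R,t=cam('wrist'); np.savez('c3.npz',K=K,R=R,t=t)
E
```

```text
[482.8 183.7 244.1] [-3.1  0.  -0. ] [ 1.   0.5 -0.2]
pin 0.76 [498.8 178.1   3.9]
pin 0.69 [402.4 186.1  -6.1]
stand 0.86 [485.2 277.4  -5.3]
stand 0.69 [499.5 176.7  -2.1]
```

View pics/wrist3.png

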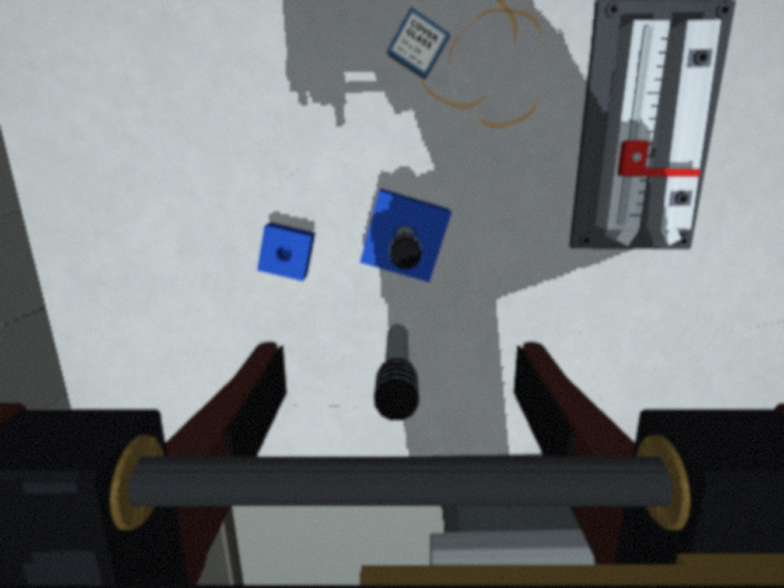

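```bash
python3 - <<'E'
from h import *
np.set_printoptions(precision=1,suppress=True)
W=lambda u,v,z:onz('wrist',(u/1.4,v/1.4),z)
print('head',W(406,254,97),'stand ctr',np.mean([W(*p,32) for p in [(380,188),(451,210),(430,281),(360,262)]],0),'bigpin head',W(397,399,140))
# side-view triangulation of head
save('side','s3.png',(240,220,360,340),5)
print('side head top @98',[onz('side',p,98) for p in [(281.2,246)]])
p1,d1=ray('wrist',(406/1.4,254/1.4)); p2,d2=ray('side',(281.2,246.5))
A=np.c_[d1,-d2]; s=np.linalg.lstsq(A,p2-p1,rcond=None)[0]; print('tri',p1+s[0]*d1,p2+s[1]*d2)
E
```

```text
head [497.  175.4  97. ] stand ctr [498. 175.  32.] bigpin head [413.4 183.8 140. ]
side head top @98 [array([497.5, 178.8,  98. ])]
tri [496.5 174.8  95. ] [498.4 175.7  94.6]
```

View pics/s3.png

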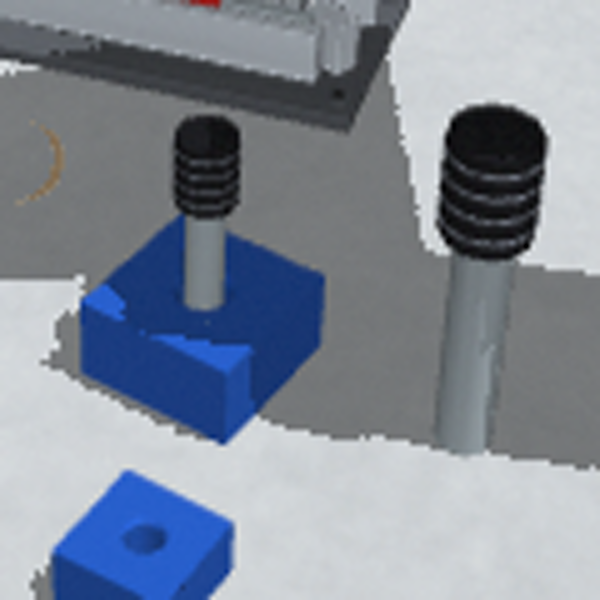

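>>> carry_out([
  [[0,0,0],[8,-4,-25],87],
  [[0,0,0],[14,-8,-60],87],
  [[0,0,0],[14.5,-8,-95],87],
  [[0,0,0],[14.5,-8,-125],70],
  [[0,0,0],[14.5,-8,-150],60],
  [[0,0,0],[14.5,-8,-168],50],
  [[0,0,0],[14.5,-8,-178],50],
  [[0,0,0],[14.5,-8,-178],45],
  [[0,0,0],[14.5,-8,-178],40],
])

```text
t: 5.37
ee_pos: [497.2, 171.5, 63.7]
orientation: [3.141, -0.05, -0.001]
ft_force: [0.4, 0.1, 0.1]
width: 50.5
```

```bash
python3 - <<'E'
from h import *
o=monitor.get_obs(); print(o['ee_pos'],o['ft_force'],o['width'])
save('side','s4.png',(220,180,360,320),4)
save('wrist','w4.png')
E
```

```text
[497.19282155 171.48318278  63.74138193] [0.37912316 0.14599038 0.11050495] 50.49012952018009
```

View pics/s4.png

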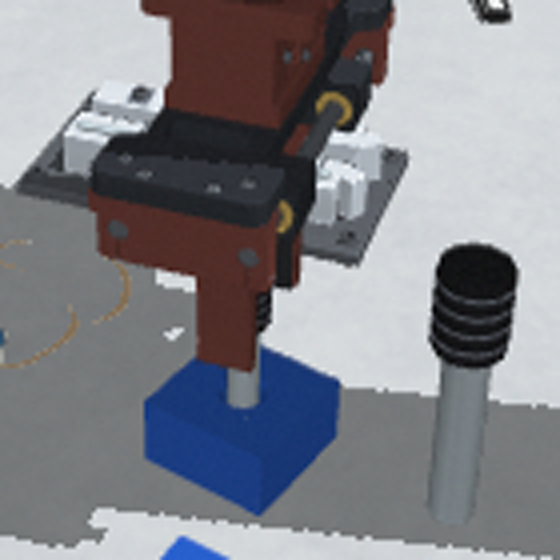

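View pics/w4.png

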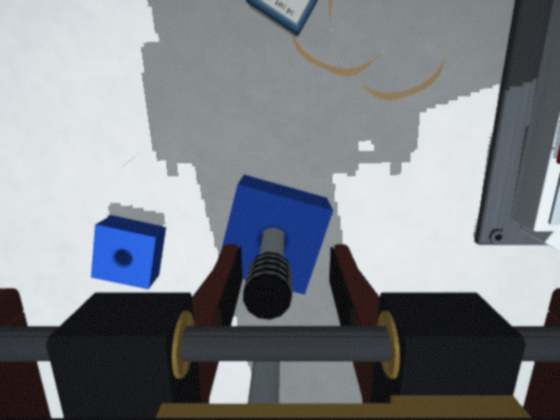

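```bash
python3 - <<'E'
from h import *
print(onz('wrist',(266.5,292),97), monitor.get_obs()['ee_pos'])
o=monitor.get_obs()['ee_pos']
for p in [(281.4,246.6)]: print(ray('side',p))
E
```

```text
[500.88908313 180.49797783  97.        ] [497.98495445 172.07506015  64.8765974 ]
(array([344.74116482, 706.82279468, 504.57860173]), array([ 0.22270155, -0.7716285 , -0.59581329]))
```

>>> carry_out([
  [[0,0,0],[0.5,3,0],40],
  [[0,0,0],[1,6,0],34],
  [[0,0,0],[1,6,0],34],
  [[0,0,0],[1,6,0],34],
  [[0,0,0],[1,6,0],34],
])

```text
t: 5.88
ee_pos: [498.0, 178.4, 64.0]
orientation: [-3.141, 0.048, -0.001]
ft_force: [0.1, 0.0, 0.9]
width: 34.1
```

```bash
python3 - <<'E'
from h import *
for i in range(3):
    im=save('wrist','w5.png'); o=monitor.get_obs(); print(o['ee_pos'],o['ft_force'],o['width'])
    print(onz('wrist',(266.5,292),97))
E
```

```text
[497.93944849 178.26728004  63.8698654 ] [-0.77389232  0.00256483  0.42072343] 33.81880521566942
[501.47787573 186.61362583  97.        ]
[497.89639552 178.19259576  63.77570471] [ 0.21321185 -0.70693875 -0.33541444] 34.13094585972981
[501.49162055 186.54021383  97.        ]
[497.89742115 178.14438623  63.74402247] [0.72922927 0.49828907 0.22822425] 34.04827386311045
[501.51291954 186.48945345  97.        ]
```

View pics/w5.png

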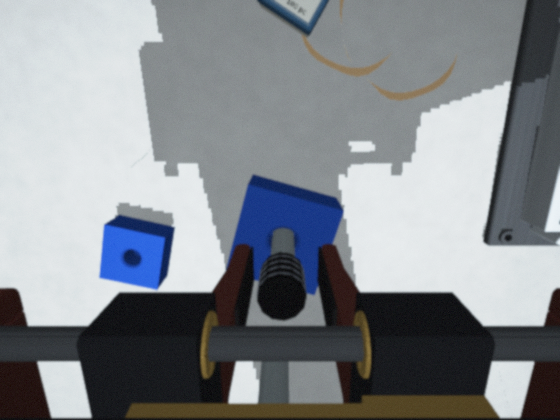

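>>> carry_out([
  [[0,0,0],[2,1,0],32],
  [[0,0,0],[2,1,0],28],
  [[0,0,0],[2,1,0],24],
  [[0,0,0],[2,1,0],18],
  [[0,0,0],[2,1,0],15],
  [[0,0,0],[2,1,0],15],
  [[0,0,0],[2,1,0],15],
  [[0,0,0],[2,1,0],15],
])

```text
t: 6.7
ee_pos: [499.9, 179.1, 63.6]
orientation: [3.141, -0.049, -0.0]
ft_force: [-0.3, 0.0, -1.3]
width: 21.3
```

```bash
python3 - <<'E'
from h import *
o=monitor.get_obs(); print(o)
E
```

```text
{'t': 6.7, 'qpos': array([ 3.21646946e-01,  5.30207426e-01,  1.92790842e+00, -1.69429066e-05,
        6.83551488e-01,  1.92333826e+00]), 'qvel': array([ 5.09174157e-04,  1.48345448e-03,  6.07433831e-05, -6.53931002e-04,
        5.83671561e-04,  9.77541063e-04]), 'joint_torque': array([-8.73064483e-02, -5.09399951e+01, -1.72041696e+01, -4.30841977e-02,
        4.05920099e-02, -9.39604593e-05]), 'ee_pos': array([499.8765829 , 179.10775939,  63.62027084]), 'orientation': array([ 3.14118335e+00, -4.85066371e-02, -1.05149671e-04]), 'ft_force': array([-0.25329022,  0.01353107, -1.29350133]), 'moment': array([ 0.06526633, -0.04584021,  0.03025427]), 'width': 21.29586415358738}
```

>>> carry_out([
  [[0,0,0],[0,0,6],15],
  [[0,0,0],[0,0,14],15],
  [[0,0,0],[0,0,26],15],
  [[0,0,0],[0,0,40],15],
  [[0,0,0],[0,-15,50],15],
  [[0,0,0],[-5,-40,55],15],
  [[0,0,0],[-10,-70,55],15],
  [[0,0,0],[-15,-100,55],15],
  [[0,0,0],[-20,-130,55],15],
  [[0,0,0],[-24,-155,55],15],
])

```text
t: 7.53
ee_pos: [475.6, 22.6, 120.0]
orientation: [3.141, -0.048, 0.002]
ft_force: [-0.0, 0.3, -0.8]
width: 21.2
```

>>> carry_out([
  [[0,0,0],[0,-20,0],15],
  [[0,0,0],[0,-34,-4],15],
  [[0,0,0],[0,-40,-10],15],
  [[0,0,0],[0,-40,-20],15],
  [[0,0,0],[0,-40,-26],15],
  [[0,0,0],[0,-40,-26],15],
  [[0,0,0],[0,-40,-26],15],
  [[0,0,0],[0,-40,-26],15],
])

```text
t: 8.2
ee_pos: [475.9, -15.1, 92.6]
orientation: [-3.141, 0.047, 0.001]
ft_force: [0.1, -0.0, -1.5]
width: 21.6
```

```bash
python3 - <<'E'
from h import *
np.set_printoptions(precision=2,suppress=True)
im=save('wrist','w6.png',None,1.4); 
im=save('side','s6.png',(220,150,360,290),4); o=monitor.get_obs(); print(o['ee_pos'],o['orientation'],o['ft_force'],o['width'])
E
```

```text
[476.11 -15.31  92.81] [-3.14  0.05 -0.  ] [-0.2  -0.16 -2.16] 21.370286958407803
```

View pics/w6.png

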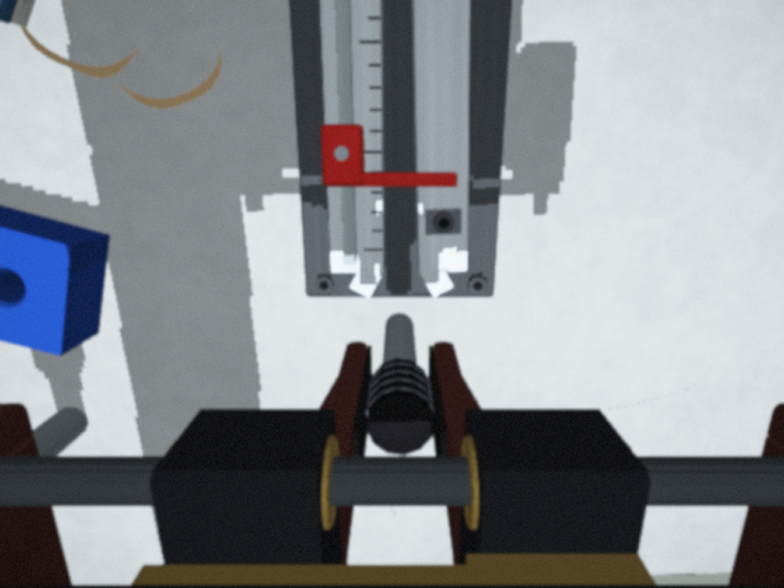

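View pics/s6.png

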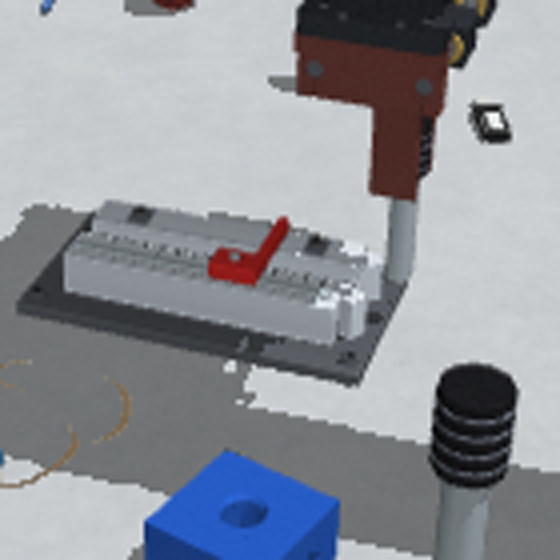

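```bash
python3 - <<'E'
from h import *
np.set_printoptions(precision=2,suppress=True)
im=vision.get_image('wrist'); g=im.astype(float).mean(2)
for v in (140,150,165,172,178,185,190,195,200): 
    print(v,g[v,266:304].astype(int))
for v in (235,250,270): print(v,g[v,262:312].astype(int))
cv2.imwrite('pics/w7.png',cv2.resize(im[110:300,230:350],None,fx=5,fy=3,interpolation=cv2.INTER_CUBIC)[:,:,::-1])
E
```

```text
140 [158 159 155 155 154 150 130  99  68  59  55  56  56  53  54  55  55  56
  56  55  51  53  54  57  52  56  48  51  57  59  74 104 135 153 158 157
 159 158]
150 [131 139 173 212 224 218 190 134  84  64  55  58  56  56  53  52  57  56
  56  54  54  54  53  56  53  53  54  54  55  61  88 145 210 237 240 229
 189 141]
165 [101 103  96  94  96  94  98  92  78  65  56  52  53  56  52  53  52  55
  56  56  52  56  53  49  53  53  55  54  55  57  62  81 112 137 151 157
 148 124]
172 [156 158 157 157 159 155 139 113  81  64  54  57  54  57  55  53  54  52
  55  52  58  55  55  56  54  52  58  59  68  79  92  97 106 137 151 158
 156 155]
178 [ 93  92  95  93  91  96  95  96  77  68  58  55  52  56  52  52  54  53
  56  52  55  54  54  55  54  60  72  93 104 104 106 103 114 137 155 154
 154 154]
185 [156 153 155 156 153 152 140 114  84  61  55  57  52  58  55  50  54  55
  52  52  51  55  54  56  54  54  74  93 105 105 103 102 112 134 151 153
 156 156]
190 [155 155 156 154 153 155 143 122  93  69  60  55  55  55  54  53  54  52
  54  54  51  53  54  51  55  60  73  95 103 104 106 103 114 13
[... 213 characters left out ...]
104  99  88  68  57  57  54  54  56  54  56
  55  52  55  56  54  55  50  53  62  73  95 101 109 105 106 105 110 114
 133 146]
235 [227 227 226 226 226 226 226 227 225 226 226 222 195 140  95  79  80  83
  82  85  83  80  83  86  85  85  83  82  80  80  80  84 105 159 211 226
 226 227 227 227 226 226 226 226 227 227 227 227 229 229]
250 [ 28  37  89 155 207 223 226 226 224 226 220 197 137  89  82  83  84  81
  84  83  87  85  83  88  89  82  86  83  83  83  82  82  78  91 144 195
 221 229 227 228 227 228 222 199 140  71  30  37  34  33]
270 [13 18 23 35 43 41 38 41 41 36 25 21 15 22 20 26 29 31 38 37 41 41 44 48
 41 48 40 41 40 37 33 31 25 21 17 27 35 42 48 51 40 40 57 59 45 23 14 11
 16 14]
```

View pics/w7.png

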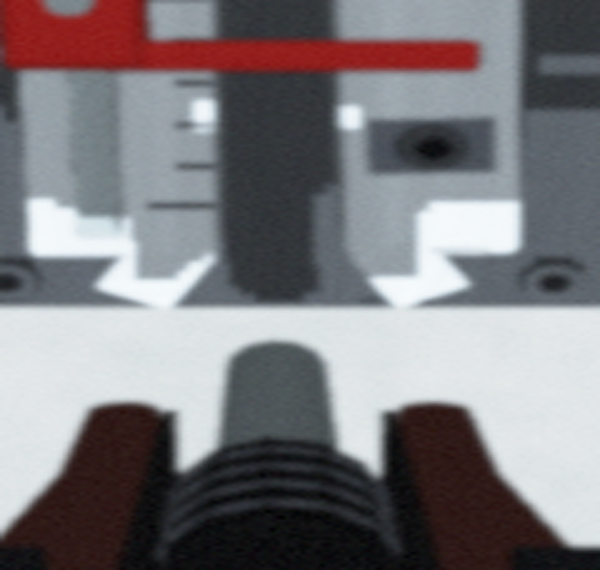

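>>> carry_out([
  [[0,0,0],[0,-0.7,-10],15],
  [[0,0,0],[0,-0.7,-18],15],
  [[0,0,0],[0,-0.7,-24],15],
  [[0,0,0],[0,-0.7,-27],15],
  [[0,0,0],[0,-0.7,-27],15],
  [[0,0,0],[0,-0.7,-27],15],
  [[0,0,0],[0,-0.7,-27],15],
])

```text
t: 8.93
ee_pos: [476.0, -16.6, 65.7]
orientation: [-3.141, 0.049, -0.0]
ft_force: [0.3, -0.0, -1.3]
width: 21.4
```

```bash
python3 - <<'E'
from h import *
np.set_printoptions(precision=2,suppress=True)
im=save('wrist','w8.png',(200,60,370,300),2.4)
for i in range(3):
  im=save('side','s8.png',(220,150,360,290),4); o=monitor.get_obs(); print(o['ee_pos'],o['ft_force'],o['width'])
E
```

```text
[476.17 -16.59  65.9 ] [ 0.14  0.28 -1.34] 21.826138158620925
[476.14 -16.62  65.95] [-0.21  0.42 -1.68] 21.42140712134438
[476.13 -16.59  65.95] [ 0.92 -0.08 -1.54] 21.601356459735804
```

View pics/w8.png

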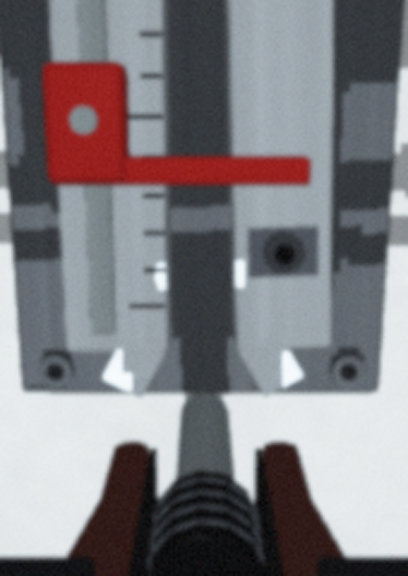

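View pics/s8.png

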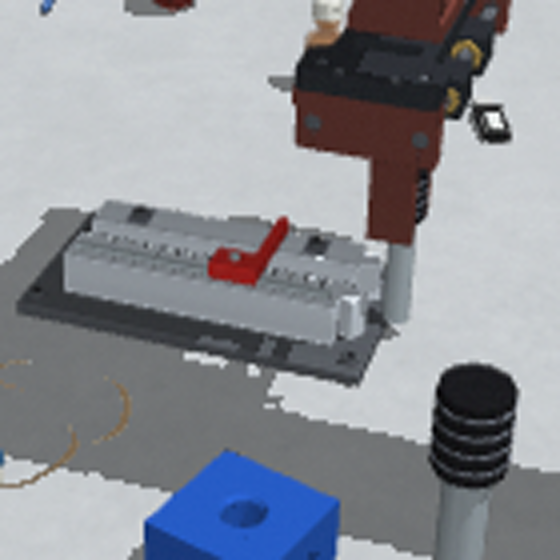

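>>> carry_out([
  [[0,0,0],[3,0.2,0],15],
  [[0,0,0],[6,0.3,0],15],
  [[0,0,0],[9,0.3,0],15],
  [[0,0,0],[12,0.3,0],15],
  [[0,0,0],[15,0.3,0],15],
  [[0,0,0],[18,0.3,0],15],
  [[0,0,0],[21,0.3,0],15],
  [[0,0,0],[24,0.3,0],15],
  [[0,0,0],[24,0.3,0],15],
  [[0,0,0],[24,0.3,0],15],
])

```text
t: 9.97
ee_pos: [500.0, -16.2, 65.6]
orientation: [3.141, -0.048, -0.0]
ft_force: [-0.3, 0.3, -1.0]
width: 21.5
```

```bash
python3 - <<'E'
from h import *
np.set_printoptions(precision=2,suppress=True)
im=save('wrist','w9.png',(200,60,370,300),2.4)
for i in range(4):
  im=save('side','s9.png',(220,150,360,290),4); o=monitor.get_obs(); print(o['ee_pos'],o['ft_force'],o['moment'])
E
```

```text
[499.69 -16.23  65.6 ] [-0.19 -0.29 -0.6 ] [ 0.06  0.03 -0.01]
[499.62 -16.25  65.61] [-0.63 -0.16 -1.13] [ 0.04  0.03 -0.03]
[499.67 -16.26  65.64] [ 0.93  0.14 -1.29] [-0.01 -0.04 -0.02]
[499.74 -16.26  65.68] [-0.36 -0.19 -0.9 ] [ 0.05 -0.04 -0.03]
```

View pics/w9.png

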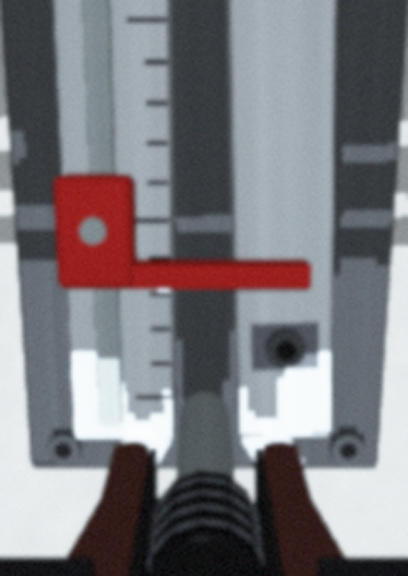

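View pics/s9.png

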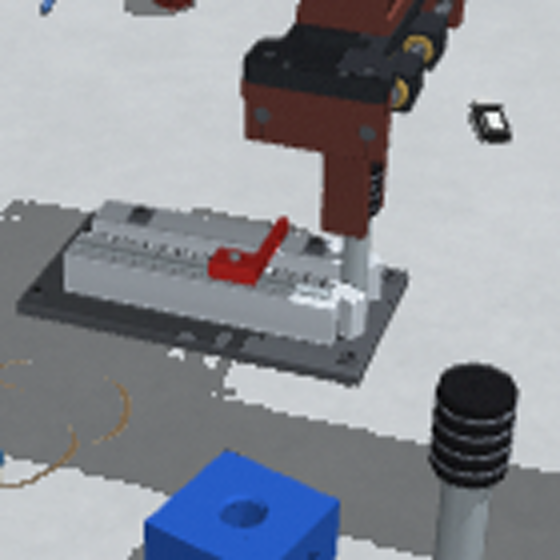

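>>> carry_out([
  [[0,0,0],[3,0,0],15],
  [[0,0,0],[7,-0.1,0],15],
  [[0,0,0],[11,-0.1,0],15],
  [[0,0,0],[15,-0.2,0],15],
  [[0,0,0],[19,-0.2,0],15],
  [[0,0,0],[23,-0.3,0],15],
  [[0,0,0],[27,-0.3,0],15],
  [[0,0,0],[30,-0.4,0],15],
  [[0,0,0],[33,-0.4,0],15],
  [[0,0,0],[33,-0.4,0],15],
])

```text
t: 11.05
ee_pos: [533.7, -16.7, 65.7]
orientation: [3.141, -0.048, 0.001]
ft_force: [0.2, -0.0, -1.9]
width: 21.7
```

>>> carry_out([
  [[0,0,0],[2,0,0],15],
  [[0,0,0],[4,0,0],15],
  [[0,0,0],[6,-0.1,0],15],
  [[0,0,0],[8,-0.1,0],15],
  [[0,0,0],[10,-0.1,0],15],
  [[0,0,0],[12,-0.1,0],15],
  [[0,0,0],[14,-0.2,0],15],
  [[0,0,0],[16,-0.2,0],15],
])

```text
t: 11.72
ee_pos: [549.0, -16.9, 65.6]
orientation: [3.141, -0.049, -0.0]
ft_force: [-1.3, -0.1, -1.9]
width: 21.3
```

```bash
python3 - <<'E'
from h import *
np.set_printoptions(precision=2,suppress=True)
im=save('wrist','w10.png',(200,60,370,300),2.4)
for i in range(3):
  im=save('side','s10.png',(220,150,360,290),4); o=monitor.get_obs(); print(o['ee_pos'],o['ft_force'],o['moment'])
E
```

```text
[549.4  -16.87  65.7 ] [ 0.1  -0.41 -0.68] [ 0.03 -0.02 -0.01]
[549.31 -16.86  65.73] [-0.15  0.66 -1.56] [ 0.05  0.02 -0.07]
[549.21 -16.84  65.71] [ 0.39 -0.52 -0.52] [ 0.02 -0.03  0.03]
```

View pics/w10.png

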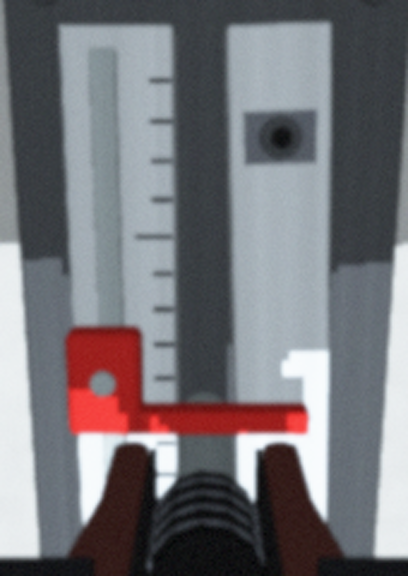

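View pics/s10.png

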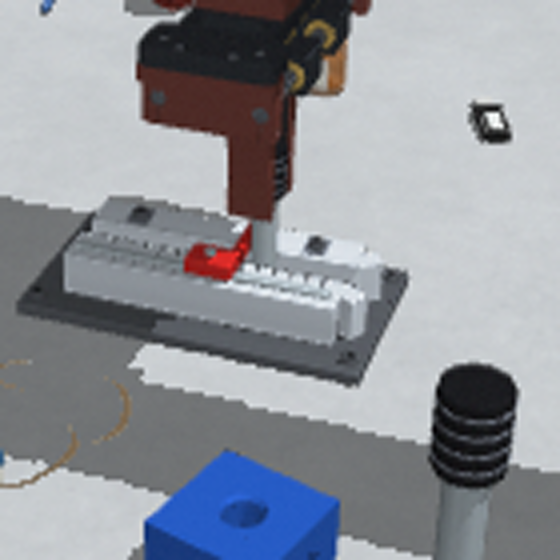

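>>> carry_out([
  [[0,0,0],[0,0.3,0],15],
  [[0,0,0],[0,0.6,0],15],
  [[0,0,0],[0,0.6,0],15],
])

```text
t: 12.17
ee_pos: [549.1, -16.4, 65.8]
orientation: [3.141, -0.048, 0.001]
ft_force: [1.0, -1.9, -3.0]
width: 21.2
```

>>> carry_out([
  [[0,0,0],[0,0.3,0],15],
  [[0,0,0],[0,0.3,0],15],
])

```text
t: 12.33
ee_pos: [549.1, -16.2, 65.8]
orientation: [3.141, -0.048, 0.001]
ft_force: [0.3, -3.5, -1.2]
width: 21.5
```

```bash
cat > st.py <<'E'
from h import *
np.set_printoptions(precision=2,suppress=True)
n=3
P=[];F=[];M=[]
for i in range(n):
  im=vision.get_image('side'); o=monitor.get_obs(); P.append(o['ee_pos']);F.append(o['ft_force']);M.append(o['moment'])
print(o['t'],np.mean(P,0),np.mean(F,0),np.mean(M,0),o['orientation'])
E
python3 st.py
```

```text
12.4833 [549.08 -16.27  65.76] [ 0.44 -4.22 -1.03] [-0.9  -0.1  -0.02] [ 3.14 -0.05  0.  ]
```

>>> carry_out([
  [[0,0,0],[0,-0.5,0],15],
  [[0,0,0],[0,-1,0],15],
  [[0,0,0],[0,-1.4,0],15],
  [[0,0,0],[0,-1.4,0],15],
])

```text
t: 12.82
ee_pos: [548.7, -17.1, 65.6]
orientation: [-3.141, 0.049, 0.001]
ft_force: [0.4, 0.5, -1.4]
width: 21.2
```

>>> carry_out([
  [[0,0,0],[0,-0.3,0],15],
  [[0,0,0],[0,-0.5,0],15],
  [[0,0,0],[0,-0.5,0],15],
])

```text
t: 13.07
ee_pos: [548.9, -17.8, 65.6]
orientation: [-3.141, 0.049, 0.0]
ft_force: [0.1, -0.2, -2.3]
width: 21.3
```

```bash
python3 st.py
```

```text
13.2167 [548.87 -17.81  65.66] [-0.06 -0.41 -1.81] [ 0.05 -0.    0.02] [-3.14  0.05  0.  ]
```

>>> carry_out([
  [[0,0,0],[0,-0.3,0],15],
  [[0,0,0],[0,-0.4,0],15],
  [[0,0,0],[0,-0.4,0],15],
])

```text
t: 13.47
ee_pos: [548.9, -18.3, 65.7]
orientation: [-3.141, 0.049, -0.0]
ft_force: [-0.1, -0.4, -2.6]
width: 21.5
```

```bash
python3 st.py
```

```text
13.6167 [548.92 -18.28  65.69] [ 0.16 -0.07 -1.61] [ 0.   -0.02 -0.  ] [-3.14  0.05 -0.  ]
```

>>> carry_out([
  [[0,0,0],[0,-0.3,0],15],
  [[0,0,0],[0,-0.4,0],15],
  [[0,0,0],[0,-0.4,0],15],
])

```text
t: 13.87
ee_pos: [548.9, -18.5, 65.7]
orientation: [-3.141, 0.049, 0.0]
ft_force: [-0.1, 2.1, -1.0]
width: 21.1
```

```bash
python3 st.py
```

```text
14.0167 [548.91 -18.51  65.68] [-0.14  2.07 -1.68] [ 0.46 -0.02  0.01] [-3.14  0.05  0.  ]
```

>>> carry_out([
  [[0,0,0],[0,0.6,0],15],
  [[0,0,0],[1,1.1,0],15],
  [[0,0,0],[4,1.1,0],15],
  [[0,0,0],[7,1.1,0],15],
  [[0,0,0],[10,1,0],15],
  [[0,0,0],[13,1,0],15],
  [[0,0,0],[16,1,0],15],
  [[0,0,0],[19,0.9,0],15],
  [[0,0,0],[22,0.9,0],15],
  [[0,0,0],[24,0.9,0],15],
])

```text
t: 14.85
ee_pos: [573.4, -17.8, 65.7]
orientation: [3.141, -0.049, 0.0]
ft_force: [-0.7, -0.5, -1.8]
width: 21.3
```

```bash
python3 st.py
```

```text
15.0 [573.54 -17.73  65.73] [ 0.28 -0.02 -1.25] [ 0.03  0.03 -0.02] [-3.14  0.05 -0.  ]
```

>>> carry_out([
  [[0,0,0],[1,0,0],15],
  [[0,0,0],[2,0,0],15],
  [[0,0,0],[3,0,0],15],
  [[0,0,0],[4,-0.1,0],15],
  [[0,0,0],[5,-0.1,0],15],
  [[0,0,0],[6,-0.1,0],15],
  [[0,0,0],[7,-0.1,0],15],
  [[0,0,0],[8,-0.1,0],15],
])

```text
t: 15.67
ee_pos: [581.0, -17.9, 65.7]
orientation: [3.141, -0.049, 0.0]
ft_force: [-1.0, -0.3, -1.0]
width: 21.5
```

```bash
python3 st.py
```

```text
15.8167 [581.18 -17.89  65.7 ] [-0.29  0.1  -1.67] [ 0.01  0.05 -0.01] [ 3.14 -0.05  0.  ]
```

>>> carry_out([
  [[0,0,0],[0.7,0,0],15],
  [[0,0,0],[1.4,0,0],15],
  [[0,0,0],[2,0,0],15],
  [[0,0,0],[2.7,0,0],15],
])

```text
t: 16.15
ee_pos: [583.6, -17.9, 65.6]
orientation: [3.141, -0.048, -0.0]
ft_force: [-1.2, 0.3, -1.5]
width: 21.2
```

>>> carry_out([
  [[0,0,0],[0.5,0,0],15],
  [[0,0,0],[1,0,0],15],
  [[0,0,0],[1.5,0,0],15],
  [[0,0,0],[2,-0.1,0],15],
])

```text
t: 16.48
ee_pos: [585.6, -17.9, 65.6]
orientation: [-3.141, 0.049, 0.0]
ft_force: [-1.1, -0.0, -1.3]
width: 21.2
```

```bash
python3 st.py
```

```text
16.6333 [585.71 -17.93  65.65] [-0.08 -0.33 -1.63] [ 0.01  0.14 -0.02] [-3.14  0.05 -0.  ]
```

>>> carry_out([
  [[0,0,0],[0.5,0,0],15],
  [[0,0,0],[1,0,0],15],
  [[0,0,0],[1.5,0,0],15],
])

```text
t: 16.88
ee_pos: [587.1, -17.9, 65.7]
orientation: [-3.141, 0.049, 0.0]
ft_force: [-0.9, -0.1, -1.8]
width: 21.5
```

>>> carry_out([
  [[0,0,0],[0.5,0,0],15],
  [[0,0,0],[1,0,0],15],
  [[0,0,0],[1.3,-0.1,0],15],
])

```text
t: 17.13
ee_pos: [588.5, -18.0, 65.7]
orientation: [-3.141, 0.049, -0.0]
ft_force: [-1.2, 0.8, -2.0]
width: 21.6
```

>>> carry_out([
  [[0,0,0],[0.5,0,0],15],
  [[0,0,0],[1,0,0],15],
  [[0,0,0],[1.2,0,0],15],
])

```text
t: 17.38
ee_pos: [589.7, -18.1, 65.7]
orientation: [-3.141, 0.049, -0.0]
ft_force: [-0.5, 0.6, -1.6]
width: 21.3
```

```bash
python3 st.py
```

```text
17.5333 [589.69 -18.06  65.67] [-0.91  0.61 -2.  ] [0.02 0.12 0.03] [ 3.14 -0.05  0.  ]
```

>>> carry_out([
  [[0,0,0],[0.5,0,0],15],
  [[0,0,0],[1,0,0],15],
  [[0,0,0],[1,0,0],15],
])

```text
t: 17.78
ee_pos: [590.7, -18.1, 65.7]
orientation: [3.141, -0.048, 0.0]
ft_force: [-0.1, -0.2, -2.5]
width: 21.5
```

>>> carry_out([
  [[0,0,0],[0.5,0,0],15],
  [[0,0,0],[1,0,0],15],
  [[0,0,0],[1,0,0],15],
])

```text
t: 18.03
ee_pos: [591.8, -18.1, 65.7]
orientation: [3.141, -0.048, 0.0]
ft_force: [-0.5, 0.1, -1.4]
width: 21.8
```

```bash
python3 st.py
```

```text
18.1833 [591.71 -18.09  65.69] [-0.56 -0.08 -1.8 ] [-0.02  0.1   0.03] [ 3.14 -0.05  0.  ]
```

>>> carry_out([
  [[0,0,0],[0.5,0,0],15],
  [[0,0,0],[1,0,0],15],
  [[0,0,0],[1,0,0],15],
])

```text
t: 18.43
ee_pos: [592.7, -18.1, 65.7]
orientation: [3.141, -0.048, 0.0]
ft_force: [-1.2, 0.3, -1.4]
width: 21.6
```

>>> carry_out([
  [[0,0,0],[0.5,0,0],15],
  [[0,0,0],[1,0,0],15],
  [[0,0,0],[1,0,0],15],
])

```text
t: 18.68
ee_pos: [593.7, -18.1, 65.7]
orientation: [3.141, -0.048, 0.0]
ft_force: [-0.0, -0.4, -2.0]
width: 21.2
```

```bash
python3 st.py
```

```text
18.8333 [593.72 -18.09  65.7 ] [-0.91 -0.51 -1.34] [-0.09  0.16 -0.01] [ 3.14 -0.05  0.  ]
```

>>> carry_out([
  [[0,0,0],[0.5,0,0],15],
  [[0,0,0],[1,0,0],15],
  [[0,0,0],[1,0,0],15],
])

```text
t: 19.08
ee_pos: [594.7, -18.1, 65.7]
orientation: [3.141, -0.048, 0.0]
ft_force: [-1.1, -0.3, -2.7]
width: 21.8
```

```bash
python3 st.py
```

```text
19.2333 [594.65 -18.08  65.68] [-0.9  -0.95 -1.64] [-0.16  0.17  0.01] [ 3.14 -0.05  0.  ]
```

>>> carry_out([
  [[0,0,0],[0.5,0,0],15],
  [[0,0,0],[1,0,0],15],
  [[0,0,0],[1,0,0],15],
])

```text
t: 19.48
ee_pos: [595.7, -18.1, 65.7]
orientation: [3.141, -0.049, -0.0]
ft_force: [-1.8, -0.9, -0.9]
width: 21.6
```

```bash
python3 st.py
```

```text
19.6333 [595.65 -18.08  65.67] [-0.55 -0.93 -1.25] [-0.2   0.19 -0.  ] [-3.14  0.05 -0.  ]
```

>>> carry_out([
  [[0,0,0],[0.4,-0.05,0],15],
  [[0,0,0],[0.8,-0.1,0],15],
  [[0,0,0],[0.8,-0.1,0],15],
])

```text
t: 19.88
ee_pos: [596.5, -18.1, 65.7]
orientation: [-3.141, 0.048, 0.0]
ft_force: [-1.4, -0.9, -0.8]
width: 21.7
```

```bash
python3 st.py
```

```text
20.0333 [596.43 -18.13  65.66] [-1.4  -0.74 -1.  ] [-0.1   0.23 -0.  ] [-3.14  0.05 -0.  ]
```

>>> carry_out([
  [[0,0,0],[0.4,0,0],15],
  [[0,0,0],[0.8,0,0],15],
  [[0,0,0],[0.8,0,0],15],
])

```text
t: 20.28
ee_pos: [597.2, -18.2, 65.7]
orientation: [-3.141, 0.049, 0.0]
ft_force: [-1.1, -1.2, -1.0]
width: 21.5
```

```bash
python3 st.py
```

```text
20.4333 [597.18 -18.14  65.66] [-1.16 -0.53 -1.64] [-0.1   0.28 -0.01] [-3.14  0.05  0.  ]
```

>>> carry_out([
  [[0,0,0],[0.3,0,0],15],
  [[0,0,0],[0.6,-0.02,0],15],
  [[0,0,0],[0.6,-0.02,0],15],
])

```text
t: 20.68
ee_pos: [597.8, -18.2, 65.7]
orientation: [-3.141, 0.049, 0.0]
ft_force: [-1.6, -0.2, -0.8]
width: 21.8
```

```bash
python3 st.py
```

```text
20.8333 [597.74 -18.15  65.65] [-1.25 -0.63 -1.09] [-0.02  0.33  0.  ] [-3.14  0.05  0.  ]
```

>>> carry_out([
  [[0,0,0],[0.3,0,0],15],
  [[0,0,0],[0.6,-0.02,0],15],
  [[0,0,0],[0.6,-0.02,0],15],
])

```text
t: 21.08
ee_pos: [598.4, -18.2, 65.7]
orientation: [-3.141, 0.048, 0.0]
ft_force: [-2.3, 0.3, -1.2]
width: 21.7
```

```bash
python3 st.py
```

```text
21.2333 [598.32 -18.19  65.62] [-2.29  0.33 -1.23] [ 0.01  0.43 -0.01] [-3.14  0.05  0.  ]
```

>>> carry_out([
  [[0,0,0],[0.2,0,0],15],
  [[0,0,0],[0.4,0,0],15],
  [[0,0,0],[0.4,0,0],15],
])

```text
t: 21.48
ee_pos: [598.7, -18.2, 65.6]
orientation: [-3.141, 0.048, 0.0]
ft_force: [-2.0, 0.5, -1.6]
width: 21.1
```

```bash
python3 st.py
```

```text
21.6333 [598.74 -18.19  65.65] [-2.34 -0.39 -0.96] [ 0.02  0.48 -0.03] [-3.14  0.05  0.  ]
```

>>> carry_out([
  [[0,0,0],[0.2,0,0],15],
  [[0,0,0],[0.4,0,0],15],
  [[0,0,0],[0.4,0,0],15],
])

```text
t: 21.88
ee_pos: [599.1, -18.2, 65.6]
orientation: [-3.141, 0.049, 0.0]
ft_force: [-2.1, 0.2, -1.1]
width: 21.4
```

```bash
python3 st.py
```

```text
22.0333 [599.16 -18.19  65.64] [-2.28  0.01 -1.44] [ 0.01  0.55 -0.01] [-3.14  0.05  0.  ]
```

>>> carry_out([
  [[0,0,0],[0.3,0,0],15],
  [[0,0,0],[0.6,0,0],15],
  [[0,0,0],[0.6,0,0],15],
])

```text
t: 22.28
ee_pos: [599.7, -18.2, 65.6]
orientation: [-3.141, 0.048, 0.0]
ft_force: [-2.9, -0.2, -1.7]
width: 21.1
```

```bash
python3 st.py
```

```text
22.4333 [599.74 -18.21  65.64] [-2.84 -0.   -1.63] [ 0.02  0.62 -0.  ] [-3.14  0.05  0.  ]
```

>>> carry_out([
  [[0,0,0],[0.2,0,0],15],
  [[0,0,0],[0.4,0,0],15],
  [[0,0,0],[0.4,0,0],15],
])

```text
t: 22.68
ee_pos: [600.1, -18.2, 65.6]
orientation: [-3.141, 0.049, 0.0]
ft_force: [-3.0, 1.0, -1.2]
width: 21.4
```

```bash
python3 st.py
```

```text
22.8333 [600.12 -18.2   65.63] [-2.91 -0.16 -1.97] [-0.01  0.69  0.  ] [-3.14  0.05  0.  ]
```

```bash
python3 - <<'E'
from h import *
im=save('wrist','w11.png',(200,100,370,300),3)
im=save('side','s11.png',(220,150,320,250),6)
E
```

```text
(no output)
```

View pics/w11.png

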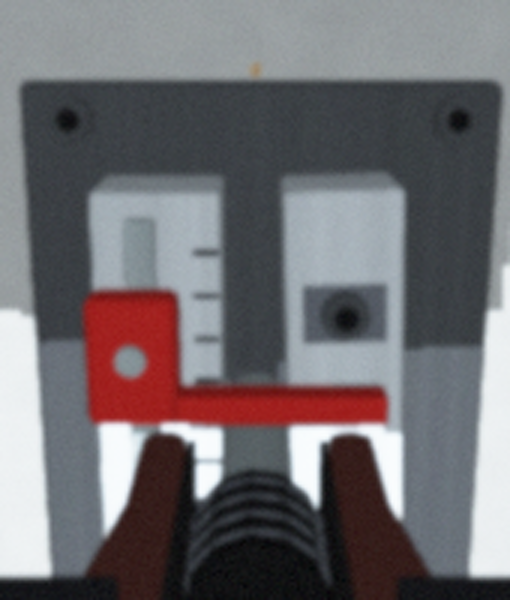

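View pics/s11.png

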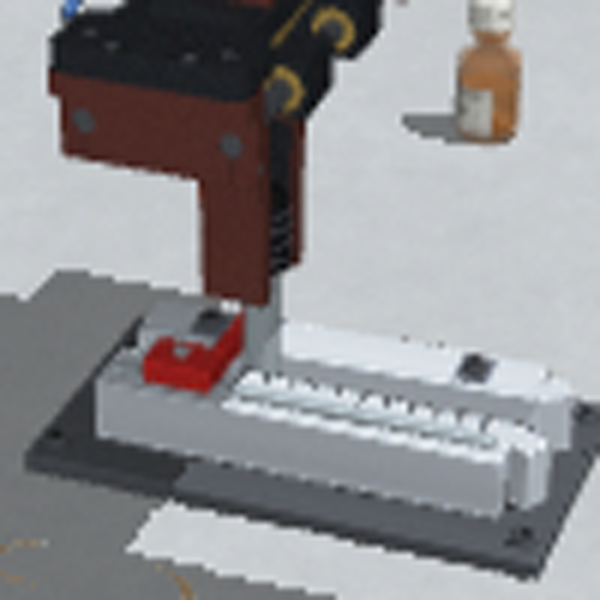

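>>> carry_out([
  [[0,0,0],[0.3,0,0],15],
  [[0,0,0],[0.6,0,0],15],
  [[0,0,0],[0.6,0,0],15],
])

```text
t: 23.18
ee_pos: [600.7, -18.2, 65.6]
orientation: [3.141, -0.049, -0.0]
ft_force: [-3.0, -0.8, -1.0]
width: 21.3
```

```bash
python3 st.py
```

```text
23.3333 [600.73 -18.21  65.64] [-3.67 -0.39 -1.65] [-0.07  0.79  0.  ] [ 3.14 -0.05 -0.  ]
```

>>> carry_out([
  [[0,0,0],[0.3,0,0],15],
  [[0,0,0],[0.6,0,0],15],
  [[0,0,0],[0.6,0,0],15],
])

```text
t: 23.58
ee_pos: [601.3, -18.2, 65.6]
orientation: [3.141, -0.049, -0.001]
ft_force: [-3.3, -0.0, -0.6]
width: 21.4
```

```bash
python3 st.py;python3 - <<'E'
from h import *
im=save('wrist','w12.png',(200,100,370,300),3)
E
```

```text
23.7333 [601.28 -18.23  65.63] [-4.2   0.11 -1.4 ] [-0.09  0.91 -0.01] [ 3.14 -0.05 -0.  ]
```

View pics/w12.png

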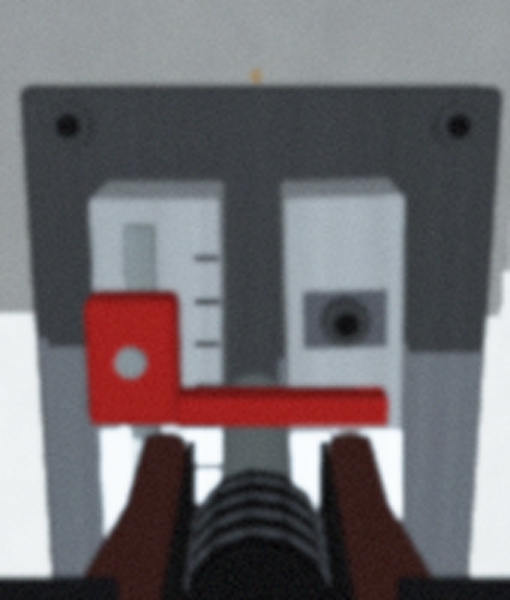

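>>> carry_out([
  [[0,-0.4,0],[0,0,0],15],
  [[0,-0.8,0],[0,0,0],15],
  [[0,-0.8,0],[0,0,0],15],
])

```text
t: 24.03
ee_pos: [601.2, -18.2, 65.6]
orientation: [-3.141, 0.049, -0.023]
ft_force: [-3.2, 0.2, -2.8]
width: 21.5
```

```bash
python3 st.py
```

```text
24.1833 [601.26 -18.22  65.62] [-3.99 -0.51 -2.46] [-0.13  0.92 -0.01] [-3.14  0.05 -0.02]
```

>>> carry_out([
  [[0,-0.4,0],[0,0,0],15],
  [[0,-0.7,0],[0,0,0],15],
  [[0,-0.7,0],[0,0,0],15],
])

```text
t: 24.43
ee_pos: [601.2, -18.2, 65.6]
orientation: [-3.14, 0.049, -0.041]
ft_force: [-4.1, 0.3, -2.4]
width: 21.5
```

```bash
python3 st.py;python3 - <<'E'
from h import *
im=save('wrist','w13.png',(200,100,370,300),3)
im=save('side','s13.png',(220,150,320,250),6)
E
```

```text
24.5833 [601.23 -18.18  65.62] [-4.57 -0.67 -2.54] [-0.09  1.05  0.01] [-3.14  0.05 -0.04]
```

View pics/s13.png

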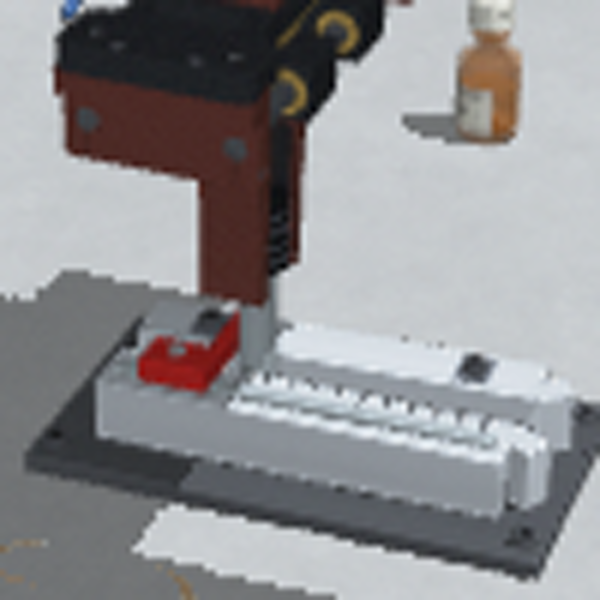

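View pics/w13.png

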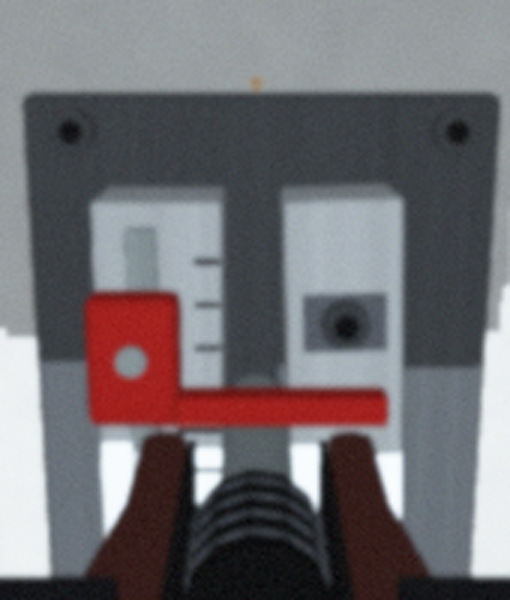

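>>> carry_out([
  [[0,-0.2,0],[0.3,0,0],15],
  [[0,-0.4,0],[0.7,0,0],15],
  [[0,-0.4,0],[0.7,0,0],15],
])

```text
t: 24.93
ee_pos: [601.9, -18.1, 65.6]
orientation: [-3.14, 0.049, -0.052]
ft_force: [-4.8, 0.7, -2.6]
width: 21.5
```

```bash
python3 st.py
```

```text
25.0833 [601.97 -18.08  65.66] [-5.38  0.36 -1.13] [ 0.07  1.13 -0.04] [-3.14  0.05 -0.05]
```

>>> carry_out([
  [[0,-0.2,0],[0.2,0,0],15],
  [[0,-0.3,0],[0.5,0,0],15],
  [[0,-0.3,0],[0.5,0,0],15],
])

```text
t: 25.33
ee_pos: [602.3, -18.1, 65.6]
orientation: [-3.14, 0.049, -0.06]
ft_force: [-5.7, 0.3, -1.7]
width: 21.3
```

```bash
python3 st.py
```

```text
25.4833 [602.36 -18.08  65.65] [-4.92  0.08 -0.84] [ 0.05  1.25 -0.03] [-3.14  0.05 -0.06]
```

>>> carry_out([
  [[0,-0.2,0],[0.3,0,0],15],
  [[0,-0.3,0],[0.6,0,0],15],
  [[0,-0.3,0],[0.6,0,0],15],
])

```text
t: 25.73
ee_pos: [603.0, -18.1, 65.7]
orientation: [-3.14, 0.049, -0.068]
ft_force: [-5.6, 0.5, -1.6]
width: 21.5
```

```bash
sed -i 's/n=3/n=6/' st.py; python3 st.py
```

```text
26.0333 [602.97 -18.03  65.67] [-5.32  0.56 -0.95] [ 0.1   1.23 -0.02] [-3.14  0.05 -0.07]
```

>>> carry_out([
  [[0,0,0],[0.3,0,0],15],
  [[0,0,0],[0.6,0,0],15],
  [[0,0,0],[0.8,0,0],15],
])

```text
t: 26.28
ee_pos: [603.7, -18.0, 65.6]
orientation: [-3.14, 0.049, -0.068]
ft_force: [-5.7, 0.2, -1.4]
width: 21.1
```

```bash
python3 st.py;python3 - <<'E'
from h import *
im=save('wrist','w14.png',(200,100,370,300),3)
im=save('side','s14.png',(220,150,320,250),6)
E
```

```text
26.5833 [603.72 -18.03  65.64] [-5.17  0.27 -0.66] [ 0.11  1.25 -0.02] [-3.14  0.05 -0.07]
```

View pics/s14.png

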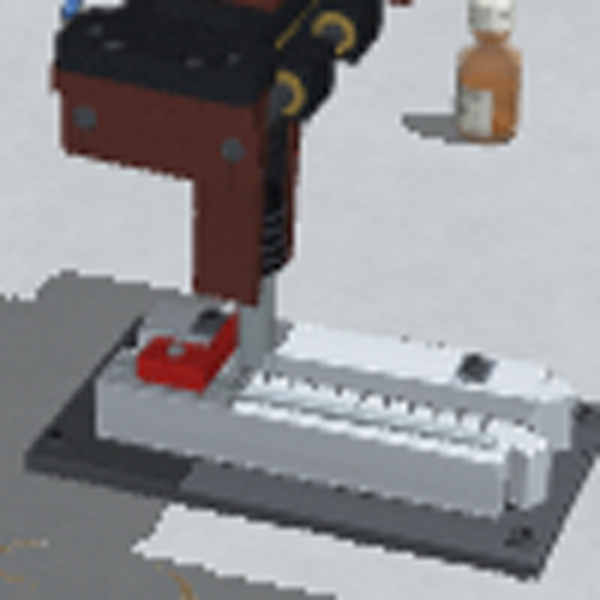

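View pics/w14.png

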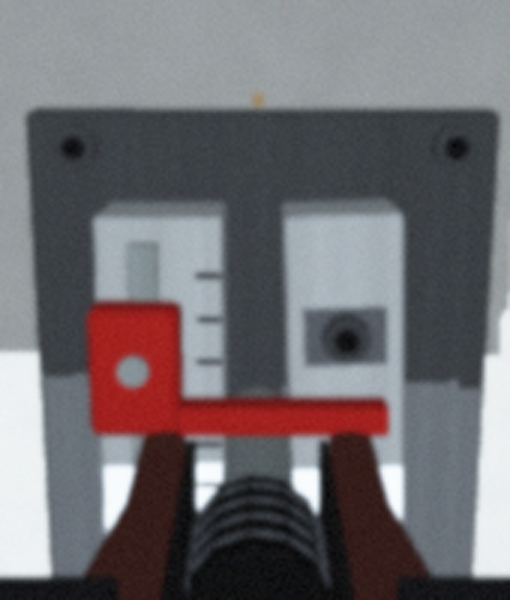

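>>> carry_out([
  [[0,0.6,0],[-0.5,0,0],15],
  [[0,1.2,0],[-1.5,0,0],15],
  [[0,1.8,0],[-3,0,0],15],
  [[0,2.5,0],[-4.5,0,0],15],
  [[0,2.5,0],[-6.5,0,0],15],
  [[0,2.5,0],[-8.5,0.1,0],15],
  [[0,2.5,0],[-10.5,0.1,0],15],
  [[0,2.5,0],[-12.5,0.2,0],15],
  [[0,2.5,0],[-14.5,0.2,0],15],
  [[0,2.5,0],[-14.5,0.2,0],15],
])

```text
t: 27.52
ee_pos: [588.7, -18.0, 65.6]
orientation: [3.141, -0.048, -0.001]
ft_force: [0.0, 0.8, -1.0]
width: 21.5
```

```bash
sed -i 's/n=6/n=3/' st.py; python3 st.py;python3 - <<'E'
from h import *
im=save('wrist','w15.png',(200,100,370,300),3)
im=save('side','s15.png',(220,150,320,250),6)
E
```

```text
27.6667 [588.93 -18.05  65.62] [-0.47  0.85 -1.41] [0.26 0.11 0.01] [ 3.14 -0.05 -0.  ]
```

View pics/s15.png

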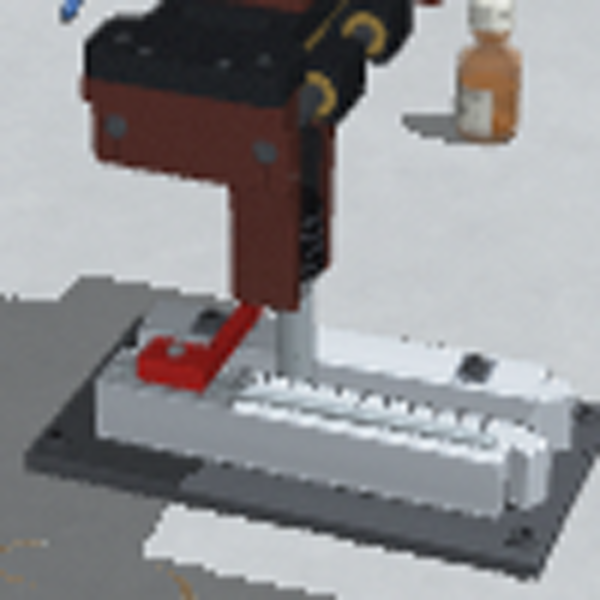

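View pics/w15.png

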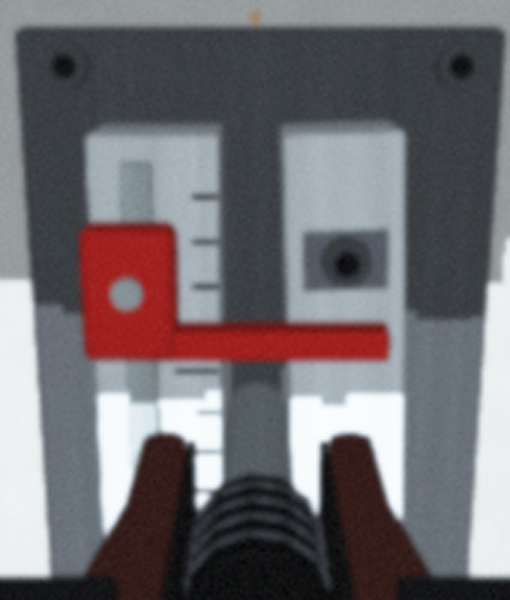

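>>> carry_out([
  [[0,0,0],[0,0.1,-0.5],15],
  [[0,0,0],[0,0.1,-1],15],
  [[0,0,0],[0,0.1,-1.4],15],
  [[0,0,0],[0,0.1,-1.4],15],
])

```text
t: 28.1
ee_pos: [589.6, -18.0, 64.2]
orientation: [3.141, -0.048, 0.0]
ft_force: [-0.1, 0.8, -1.4]
width: 21.1
```

```bash
python3 st.py; python3 -c "
from h import *
print(onz('wrist',(284,220),44))"
```

```text
28.25 [589.6  -17.98  64.23] [ 0.39  0.38 -1.64] [ 0.14 -0.03 -0.01] [ 3.14 -0.05  0.  ]
[607.75516699 -17.49203749  44.        ]
```

>>> carry_out([
  [[0,0,0],[0,0,-0.4],15],
  [[0,0,0],[0,0,-0.7],15],
  [[0,0,0],[0,0,-0.7],15],
])

```text
t: 28.5
ee_pos: [589.6, -17.9, 63.7]
orientation: [3.141, -0.048, 0.0]
ft_force: [-0.7, 0.0, 0.3]
width: 21.4
```

```bash
python3 st.py
```

```text
28.65 [589.61 -17.94  63.69] [-0.46 -0.32 -0.41] [ 0.04  0.05 -0.  ] [ 3.14 -0.05  0.  ]
```

>>> carry_out([
  [[0,0,0],[0,0,0],24],
  [[0,0,0],[0,0,0],30],
  [[0,0,0],[0,0,0],45],
  [[0,0,0],[0,0,0],60],
  [[0,0,0],[0,0,0],60],
  [[0,0,0],[0,0,0],60],
])

```text
t: 29.15
ee_pos: [589.5, -17.9, 63.6]
orientation: [3.141, -0.048, 0.0]
ft_force: [-0.5, 0.1, 0.2]
width: 53.4
```

```bash
python3 - <<'E'
from h import *
print(monitor.get_obs()['ee_pos'])
im=save('wrist','w16.png',(180,100,390,350),2.4)
im=save('side','s16.png',(220,150,320,250),6)
E
```

```text
[589.54527243 -17.92931191  63.58201361]
```

View pics/s16.png

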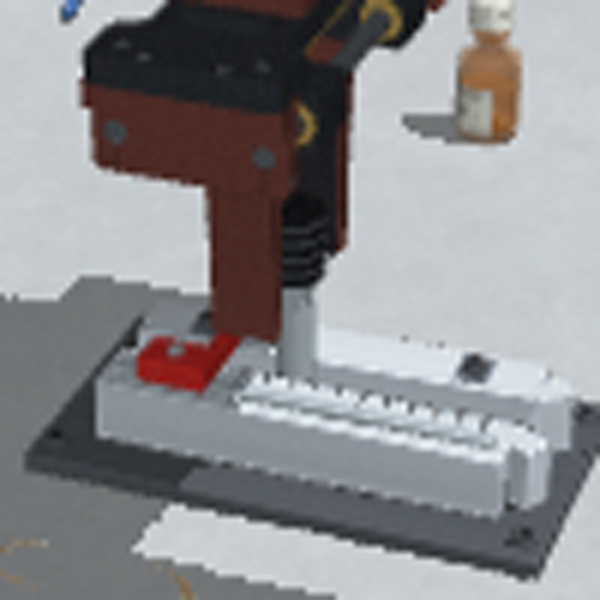

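View pics/w16.png

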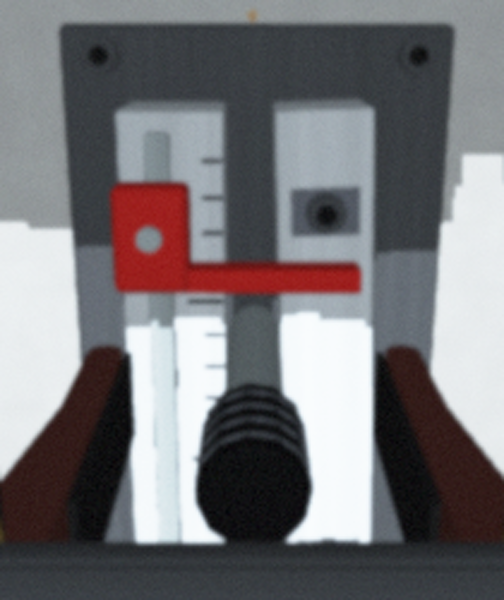

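```bash
python3 - <<'E'
from h import *
print(onz('wrist',(285.4,303),98),monitor.get_obs()['ee_pos'],monitor.get_obs()['qpos'])
E
```

```text
[588.24956317 -17.53941466  98.        ] [589.53275374 -17.91607744  63.5846406 ] [-5.05559169e-02  5.91883361e-01  1.79555973e+00 -7.13254012e-06
  7.54125367e-01  1.55111134e+00]
```

>>> carry_out([
  [[0,0,5],[0,0,1],60],
  [[0,0,12],[0,0,1],60],
  [[0,0,19],[0,0,1],60],
  [[0,0,26],[0,0,1],60],
  [[0,0,33],[0,0,1],60],
  [[0,0,40],[0,0,1],60],
  [[0,0,47],[0,0,1],60],
  [[0,0,54],[0,0,1],60],
  [[0,0,61],[0,0,1],60],
  [[0,0,68],[0,0,1],60],
])

```text
t: 30.08
ee_pos: [589.5, -17.9, 64.6]
orientation: [-2.626, -1.724, 0.0]
ft_force: [-0.1, 1.0, -0.1]
width: 59.8
```

>>> carry_out([
  [[0,0,7],[0,0,0],60],
  [[0,0,14],[0,0,0],60],
  [[0,0,20],[0,0,0],60],
  [[0,0,22],[0,0,0],60],
  [[0,0,22],[0,0,0],60],
  [[0,0,22],[0,0,0],60],
])

```text
t: 30.58
ee_pos: [589.5, -17.9, 64.6]
orientation: [-2.257, -2.185, 0.0]
ft_force: [-0.5, 0.9, 0.2]
width: 59.7
```

```bash
python3 - <<'E'
from h import *
print(monitor.get_obs()['ee_pos'])
im=save('wrist','w17.png',None,1.4)
im=save('side','s17.png',(220,150,320,250),6)
o=monitor.get_obs();R=cv2.Rodrigues(o['orientation'])[0]; print(o['ee_pos'],o['ft_force'],o['qpos'],np.degrees(np.arctan2(R[1,0],R[0,0])))
E
```

```text
[589.49916857 -17.89180501  64.55585542]
[589.46718773 -17.90615169  64.55506803] [ 0.61945174  0.35120863 -1.10597175] [-5.05404518e-02  5.90311464e-01  1.79540190e+00 -1.89765616e-05
  7.55963410e-01 -1.83774254e-02] 88.15798550166693
```

View pics/s17.png

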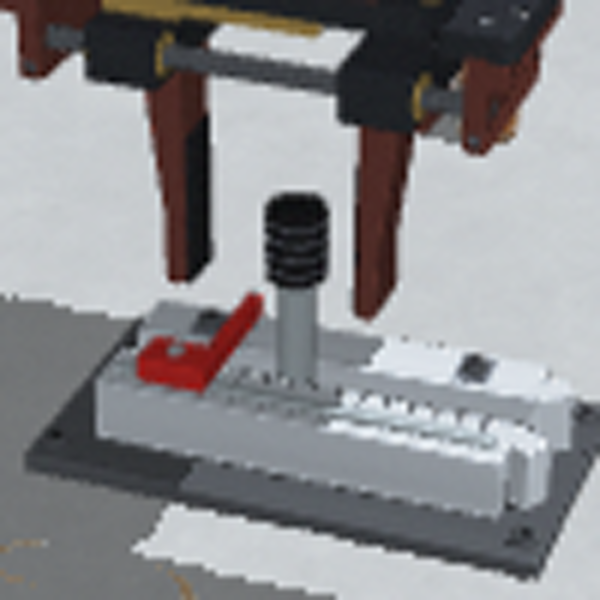

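View pics/w17.png

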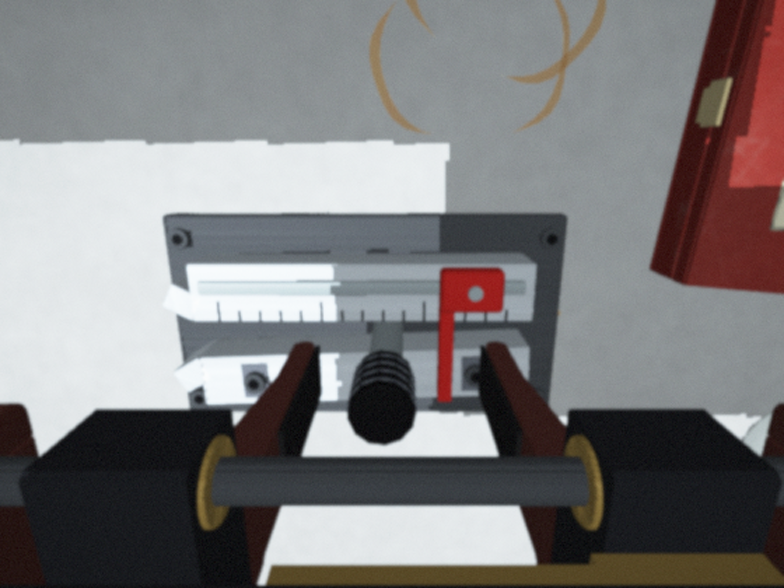

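>>> carry_out([
  [[0,0,0],[-2.5,0,-0.5],50],
  [[0,0,0],[-4.5,0,-0.8],40],
  [[0,0,0],[-4.5,0,-0.8],35],
  [[0,0,0],[-4.5,0,-0.8],30],
  [[0,0,0],[-4.5,0,-0.8],26],
  [[0,0,0],[-4.5,0,-0.8],22],
  [[0,0,0],[-4.5,0,-0.8],15],
  [[0,0,0],[-4.5,0,-0.8],15],
  [[0,0,0],[-4.5,0,-0.8],15],
  [[0,0,0],[-4.5,0,-0.8],15],
])

```text
t: 31.52
ee_pos: [585.1, -17.9, 63.8]
orientation: [2.255, 2.187, 0.0]
ft_force: [0.6, 0.2, 0.5]
width: 21.6
```

```bash
python3 st.py; python3 - <<'E'
from h import *
im=save('wrist','w18.png',None,1.4)
print(monitor.get_obs()['width'])
im=save('side','s18.png',(220,150,320,250),6)
E
```

```text
31.6667 [585.09 -17.91  63.79] [ 0.02 -0.35  0.23] [-0.02 -0.14 -0.01] [2.26 2.19 0.  ]
21.14121525068471
```

View pics/s18.png

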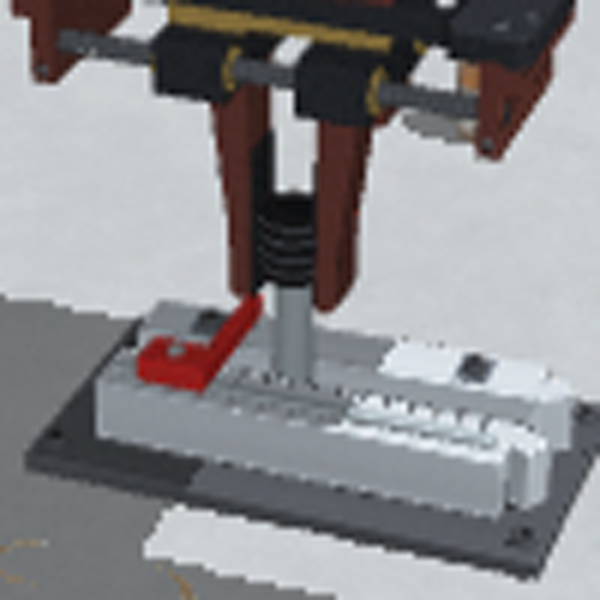

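View pics/w18.png

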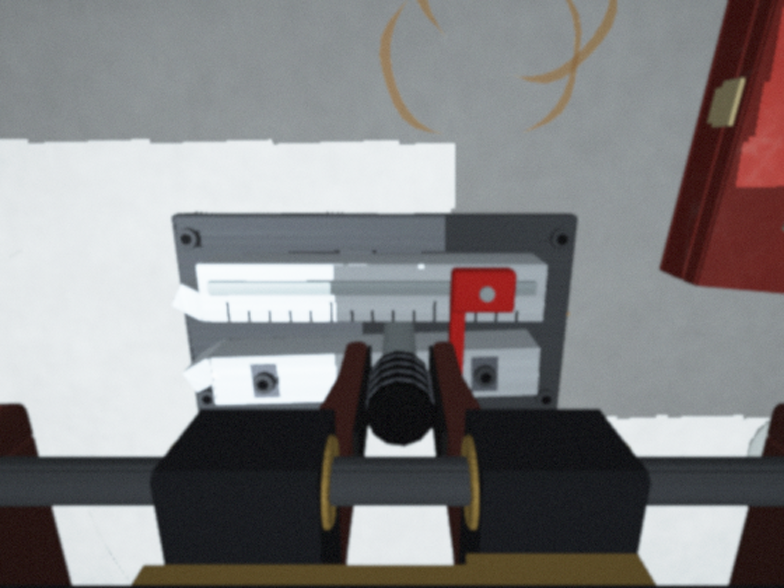

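>>> carry_out([
  [[0,0,0],[0,0,1.2],15],
  [[0,0,0],[1.5,0,1.2],15],
  [[0,0,0],[3,-0.1,1.2],15],
  [[0,0,0],[4.5,-0.1,1.2],15],
  [[0,0,0],[6,-0.1,1.2],15],
  [[0,0,0],[7.5,-0.1,1.2],15],
  [[0,0,0],[9,-0.1,1.2],15],
  [[0,0,0],[10,-0.2,1.2],15],
  [[0,0,0],[10.5,-0.2,1.2],15],
  [[0,0,0],[10.5,-0.2,1.2],15],
])

```text
t: 32.6
ee_pos: [595.5, -18.0, 64.9]
orientation: [-2.255, -2.187, 0.0]
ft_force: [0.6, 0.5, -2.2]
width: 21.8
```

```bash
python3 st.py
```

```text
32.75 [595.51 -18.06  64.91] [ 0.29  1.01 -2.26] [ 0.14 -0.09 -0.03] [-2.26 -2.19 -0.  ]
```

>>> carry_out([
  [[0,0,0],[0.4,0,0],15],
  [[0,0,0],[0.8,0,0],15],
  [[0,0,0],[0.8,0,0],15],
])

```text
t: 33.0
ee_pos: [596.1, -18.1, 64.9]
orientation: [-2.255, -2.187, 0.001]
ft_force: [-0.2, 1.4, -1.9]
width: 21.6
```

```bash
python3 st.py
```

```text
33.15 [596.1  -18.08  64.92] [-0.59  1.28 -1.99] [ 0.17  0.18 -0.01] [-2.26 -2.19  0.  ]
```

>>> carry_out([
  [[0,0,0],[0.4,0,0],15],
  [[0,0,0],[0.8,0,0],15],
  [[0,0,0],[0.8,0,0],15],
])

```text
t: 33.4
ee_pos: [596.9, -18.1, 64.9]
orientation: [-2.255, -2.187, 0.001]
ft_force: [-1.8, 1.6, -1.6]
width: 21.4
```

```bash
python3 st.py
```

```text
33.55 [596.94 -18.09  64.92] [-1.36  0.88 -1.49] [ 0.2  0.3 -0. ] [-2.26 -2.19  0.  ]
```

>>> carry_out([
  [[0,0,0],[0.3,0.08,0],15],
  [[0,0,0],[0.6,0.08,0],15],
  [[0,0,0],[0.6,0.08,0],15],
])

```text
t: 33.8
ee_pos: [597.5, -18.0, 64.9]
orientation: [-2.255, -2.187, 0.001]
ft_force: [-2.5, 0.5, -1.0]
width: 21.4
```

```bash
python3 st.py
```

```text
33.95 [597.51 -18.04  64.88] [-2.26  0.95 -2.02] [0.12 0.46 0.01] [-2.26 -2.19  0.  ]
```

>>> carry_out([
  [[0,0,0],[0.2,0,0],15],
  [[0,0,0],[0.4,0,0],15],
  [[0,0,0],[0.4,0,0],15],
])

```text
t: 34.2
ee_pos: [597.9, -18.0, 64.9]
orientation: [-2.255, -2.187, 0.0]
ft_force: [-2.3, -0.1, -1.3]
width: 21.2
```

```bash
python3 st.py
```

```text
34.35 [597.93 -18.02  64.89] [-2.96  0.57 -2.19] [ 0.1   0.59 -0.  ] [-2.26 -2.19  0.  ]
```

>>> carry_out([
  [[0,0,0],[0.3,0,0],15],
  [[0,0,0],[0.6,0,0],15],
  [[0,0,0],[0.6,0,0],15],
])

```text
t: 34.6
ee_pos: [598.5, -18.0, 64.9]
orientation: [-2.255, -2.187, 0.001]
ft_force: [-3.9, 0.9, -1.5]
width: 21.2
```

```bash
python3 st.py
```

```text
34.75 [598.53 -18.03  64.9 ] [-3.98 -0.01 -1.61] [0.11 0.7  0.03] [-2.26 -2.19  0.  ]
```

>>> carry_out([
  [[0,0,0],[0.3,0,0],15],
  [[0,0,0],[0.6,0,0],15],
  [[0,0,0],[0.6,0,0],15],
])

```text
t: 35.0
ee_pos: [599.1, -18.0, 64.9]
orientation: [-2.255, -2.187, 0.001]
ft_force: [-3.8, 0.1, -1.8]
width: 21.4
```

```bash
python3 st.py
```

```text
35.15 [599.11 -18.03  64.9 ] [-4.1  -0.11 -1.57] [ 0.07  0.89 -0.01] [-2.26 -2.19  0.  ]
```

>>> carry_out([
  [[0,0,0],[0.3,0,0],15],
  [[0,0,0],[0.6,0,0],15],
  [[0,0,0],[0.6,0,0],15],
])

```text
t: 35.4
ee_pos: [599.7, -18.0, 64.9]
orientation: [-2.255, -2.187, 0.001]
ft_force: [-4.7, 0.4, -1.6]
width: 21.3
```

```bash
python3 st.py
```

```text
35.55 [599.67 -18.01  64.89] [-4.94  0.63 -1.66] [0.09 1.06 0.02] [-2.26 -2.19  0.  ]
```

>>> carry_out([
  [[0,0,0],[0.3,0,0],15],
  [[0,0,0],[0.5,0,0],15],
  [[0,0,0],[0.5,0,0],15],
])

```text
t: 35.8
ee_pos: [599.9, -18.0, 64.9]
orientation: [-2.255, -2.186, 0.001]
ft_force: [-5.6, 0.6, -0.5]
width: 21.6
```

```bash
python3 st.py
```

```text
35.95 [599.92 -18.03  64.86] [-5.95 -0.04 -0.95] [ 0.03  1.2  -0.01] [-2.25 -2.19  0.  ]
```

>>> carry_out([
  [[0,0,0],[0.2,0,0],15],
  [[0,0,0],[0.4,0,0],15],
  [[0,0,0],[0.4,0,0],15],
])

```text
t: 36.2
ee_pos: [600.2, -18.0, 64.9]
orientation: [-2.255, -2.186, 0.001]
ft_force: [-6.6, 0.4, -0.9]
width: 21.7
```

```bash
python3 st.py;  python3 - <<'E'
from h import *
im=save('wrist','w19.png',None,1.4)
im=save('side','s19.png',(220,150,320,250),6)
E
```

```text
36.35 [600.15 -18.03  64.85] [-6.26  0.68 -0.28] [ 0.08  1.31 -0.02] [-2.25 -2.19  0.  ]
```

View pics/s19.png

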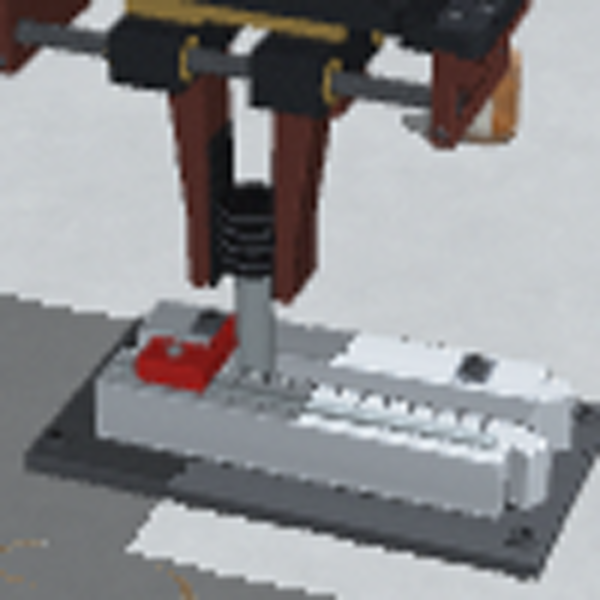

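View pics/w19.png

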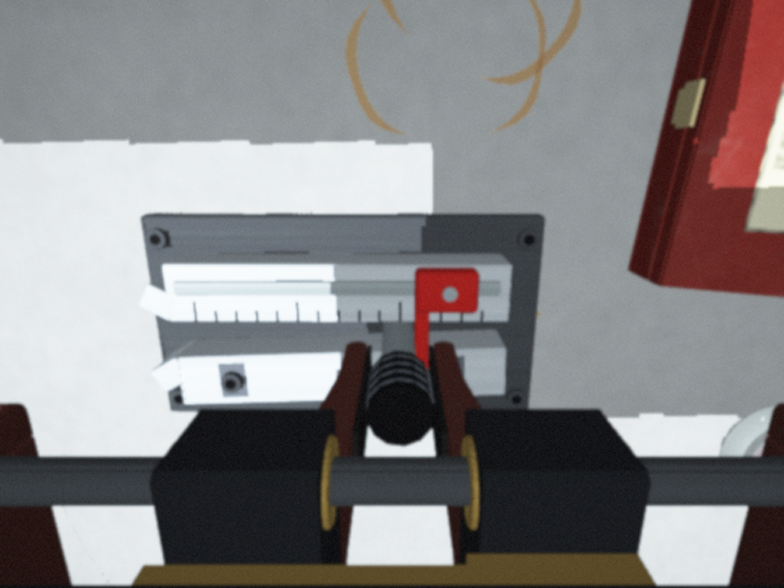

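>>> carry_out([
  [[0,0,0],[0.1,0,0],15],
  [[0,0,0],[0.25,0,0],15],
  [[0,0,0],[0.25,0,0],15],
  [[0,0,0],[0.25,0,0],15],
])

```text
t: 36.78
ee_pos: [600.3, -18.0, 64.8]
orientation: [-2.255, -2.186, 0.002]
ft_force: [-5.9, 0.4, 0.1]
width: 21.4
```

```bash
sed -i 's/n=3/n=5/' st.py; python3 st.py
```

```text
37.0333 [600.29 -18.03  64.85] [-6.65  0.46 -0.2 ] [0.06 1.35 0.02] [-2.25 -2.19  0.  ]
```

>>> carry_out([
  [[0,0,0],[-0.7,0,0],15],
  [[0,0,0],[-2,0,0],15],
  [[0,0,0],[-4.5,0.05,0],15],
  [[0,0,0],[-8,0.1,0],15],
  [[0,0,0],[-12,0.15,0],15],
  [[0,0,0],[-16.5,0.2,0],15],
  [[0,0,0],[-21,0.3,0],15],
  [[0,0,0],[-26,0.3,0],15],
  [[0,0,0],[-31,0.4,0],15],
  [[0,0,0],[-35,0.4,0],15],
])

```text
t: 37.87
ee_pos: [565.2, -17.7, 65.0]
orientation: [-2.255, -2.187, 0.0]
ft_force: [-0.1, -0.4, -1.8]
width: 21.4
```

```bash
sed -i 's/n=5/n=3/' st.py; python3 st.py;python3 - <<'E'
from h import *
im=save('wrist','w20.png',None,1.4)
for uv in [(415,310),(415,280)]: print(onz('wrist',(uv[0]/1.4,uv[1]/1.4),44))
E
```

```text
38.0167 [565.09 -17.63  64.94] [-0.35  0.12 -1.56] [-0.04 -0.06  0.02] [-2.26 -2.19  0.  ]
[573.2842966   -0.85850367  44.        ]
[573.55854458  11.88224624  44.        ]
```

View pics/w20.png

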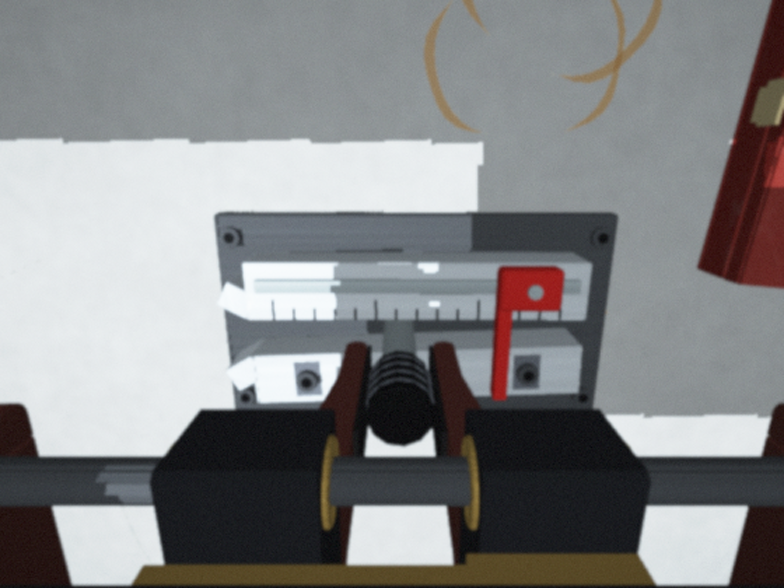

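>>> carry_out([
  [[0,0,0],[-5,0.05,0],15],
  [[0,0,0],[-11,0.1,0],15],
  [[0,0,0],[-17,0.2,0],15],
  [[0,0,0],[-24,0.3,0],15],
  [[0,0,0],[-32,0.4,0],15],
  [[0,0,0],[-40,0.5,0],15],
  [[0,0,0],[-48,0.6,0],15],
  [[0,0,0],[-56,0.7,0],15],
  [[0,0,0],[-64,0.8,0],15],
  [[0,0,0],[-72,0.9,0],15],
])

```text
t: 38.9
ee_pos: [493.2, -16.7, 65.0]
orientation: [2.256, 2.187, 0.0]
ft_force: [-0.8, -0.5, -1.5]
width: 21.7
```

>>> carry_out([
  [[0,0,0],[-8,0.1,0],15],
  [[0,0,0],[-16,0.2,0],15],
  [[0,0,0],[-24,0.2,2],15],
  [[0,0,0],[-28,0.2,8],15],
  [[0,0,0],[-30,0.2,18],15],
  [[0,0,0],[-30,0.2,30],15],
  [[0,0,0],[-30,0.2,44],15],
  [[0,0,0],[-30,0.2,56],15],
  [[0,0,0],[-30,0.2,60],15],
  [[0,0,0],[-30,0.2,60],15],
])

```text
t: 39.73
ee_pos: [465.3, -16.6, 126.6]
orientation: [2.254, 2.185, 0.004]
ft_force: [0.6, -0.1, -1.7]
width: 21.5
```

```bash
python3 st.py;python3 - <<'E'
from h import *
im=save('wrist','w21.png',None,1.4)
im=save('side','s21.png',(200,120,360,280),4)
E
```

```text
39.8833 [464.22 -16.53 125.23] [-0.02 -0.09 -2.24] [-0.06 -0.07 -0.03] [-2.26 -2.19  0.  ]
```

View pics/s21.png

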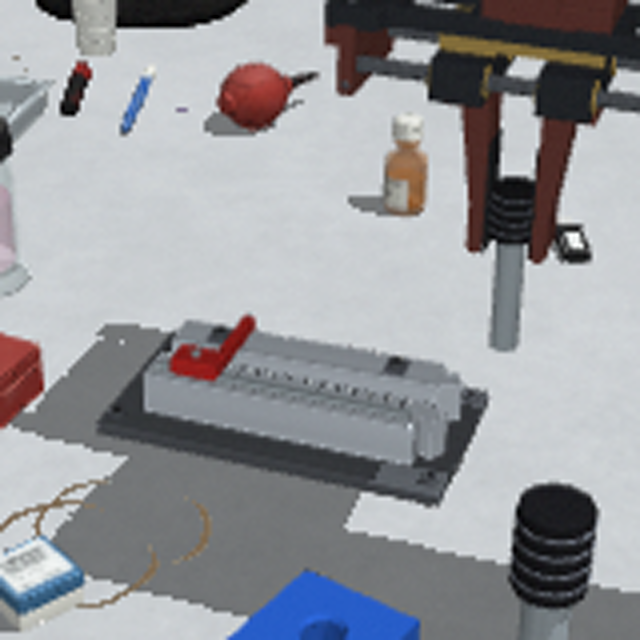

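View pics/w21.png

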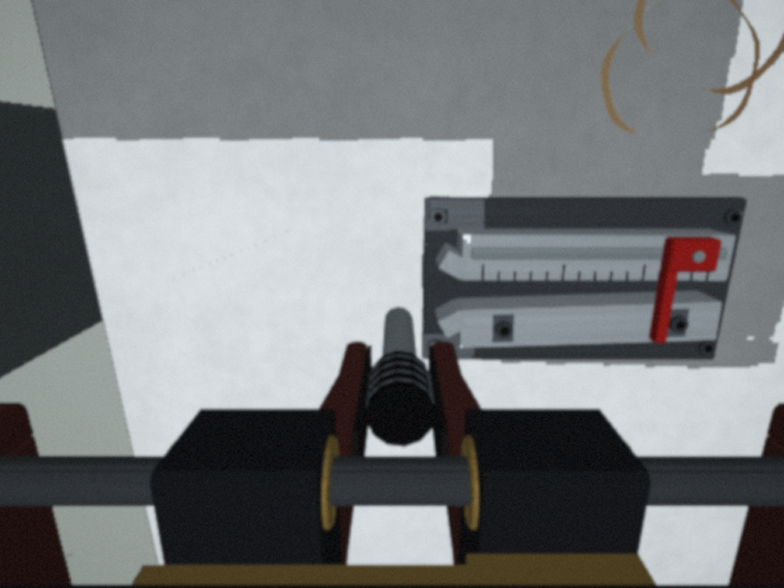

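>>> carry_out([
  [[0,0,0],[4,8,2],15],
  [[0,0,0],[9,24,3],15],
  [[0,0,0],[15,44,3],15],
  [[0,0,0],[21,66,3],15],
  [[0,0,0],[27,88,3],15],
  [[0,0,0],[32,106,3],15],
  [[0,0,0],[35,118,3],15],
  [[0,0,0],[36,124,3],15],
  [[0,0,0],[36,124,3],15],
  [[0,0,0],[36,124,3],15],
])

```text
t: 40.82
ee_pos: [499.6, 107.3, 127.7]
orientation: [-2.255, -2.187, 0.001]
ft_force: [-0.3, -0.1, -1.8]
width: 21.3
```

```bash
python3 st.py;python3 - <<'E'
from h import *
np.set_printoptions(precision=1,suppress=True)
im=save('wrist','w22.png',None,1.4);np.save('w22.npy',im)
for d in place_of('stand','wrist'): print(d['confidence'],toworld('wrist',d['point']))
im=save('side','s22.png',(220,220,340,340),5)
E
```

```text
40.9667 [499.66 106.8  127.83] [-0.02  0.13 -1.57] [-0.07 -0.09 -0.01] [-2.26 -2.19  0.  ]
0.78 [499.9 182.1   1.5]
```

View pics/s22.png

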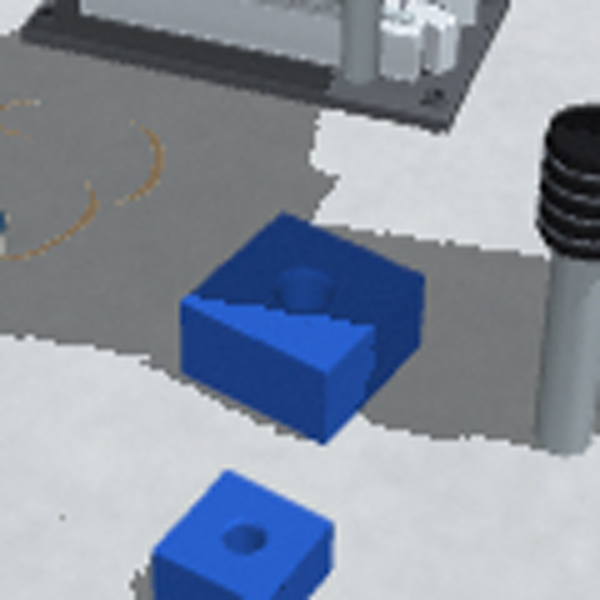

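View pics/w22.png

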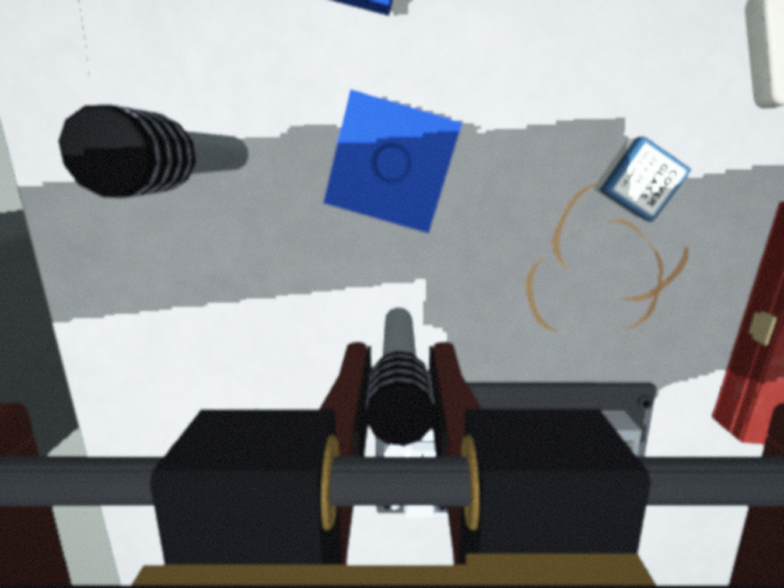

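```bash
python3 - <<'E'
from h import *
np.set_printoptions(precision=2,suppress=True)
im=np.load('w22.npy'); cv2.imwrite('pics/w22z.png',cv2.resize(im[50:240,215:345],None,fx=4.5,fy=3.1,interpolation=cv2.INTER_CUBIC)[:,:,::-1])
print('hole',onz('wrist',(279.6,115.7),32))
c=[onz('wrist',(u/1.4,v/1.4),32) for u,v in [(350,90),(462,123),(428,233),(324,203)]]; print('top ctr',np.mean(c,0),[np.linalg.norm(c[i]-c[i-1]) for i in range(4)])
s=onz('side',(220+305/5,220+289/5),32); print('side hole',s)
sc=[onz('side',(220+u/5,220+v/5),32) for u,v in [(283,213),(424,275),(326,375),(181,298)]];print('side ctr',np.mean(sc,0))
# where pin bottom centre projects, expectations
p=monitor.get_obs()['ee_pos']; b=p-[0,0,55.7]; print(p,proj('wrist',b),proj('wrist',p+[0,0,34.3]))
E
```

```text
hole [498.28 181.04  32.  ]
top ctr [498.01 179.9   32.  ] [np.float64(58.729417643024846), np.float64(59.512418010034246), np.float64(59.493118097739334), np.float64(58.92664012468708)]
side hole [496.05 179.92  32.  ]
side ctr [496.65 179.68  32.  ]
[499.98 106.83 128.02] [285.05 228.64] [284.76 300.28]
```

View pics/w22z.png

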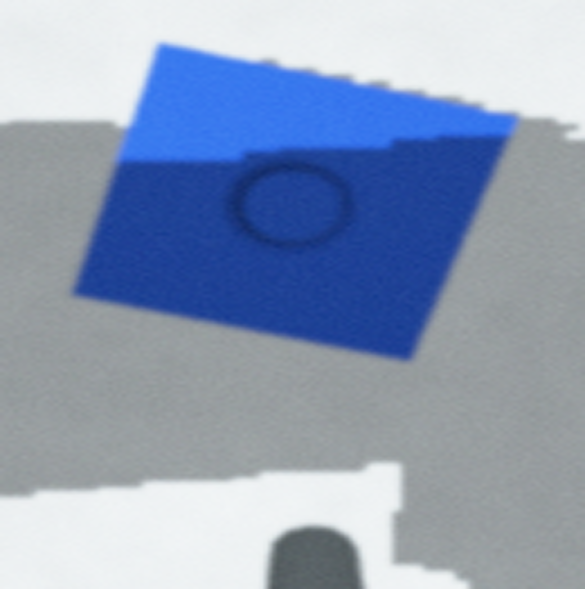

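>>> carry_out([
  [[0,0,-5],[0,0,0],15],
  [[0,0,-12],[0,0,0],15],
  [[0,0,-19],[0,0,0],15],
  [[0,0,-26],[0,0,0],15],
  [[0,0,-33],[0,0,0],15],
  [[0,0,-40],[0,0,0],15],
  [[0,0,-47],[0,0,0],15],
  [[0,0,-54],[0,0,0],15],
  [[0,0,-61],[0,0,0],15],
  [[0,0,-68],[0,0,0],15],
])

```text
t: 41.95
ee_pos: [500.0, 107.1, 128.0]
orientation: [3.095, 0.541, -0.0]
ft_force: [0.4, 0.5, -1.9]
width: 21.5
```

>>> carry_out([
  [[0,0,-7],[0,5,0],15],
  [[0,0,-14],[-0.5,20,0],15],
  [[0,0,-20],[-1,38,0],15],
  [[0,0,-22],[-1.3,55,0],15],
  [[0,0,-22],[-1.5,68,0],15],
  [[0,0,-22],[-1.5,73.3,0],15],
  [[0,0,-22],[-1.5,73.3,0],15],
  [[0,0,-22],[-1.5,73.3,0],15],
  [[0,0,-22],[-1.5,73.3,0],15],
])

```text
t: 42.7
ee_pos: [498.4, 180.1, 127.9]
orientation: [3.141, -0.048, -0.001]
ft_force: [0.3, 0.1, -0.1]
width: 21.4
```

```bash
python3 st.py;python3 - <<'E'
from h import *
im=save('wrist','w23.png',None,1.4);np.save('w22.npy',im)
im=save('side','s23.png',(220,180,340,300),5)
E
```

```text
42.85 [498.5  180.1  127.93] [-0.01 -0.19 -1.77] [ 0.01 -0.01  0.04] [ 3.14 -0.05 -0.  ]
```

View pics/s23.png

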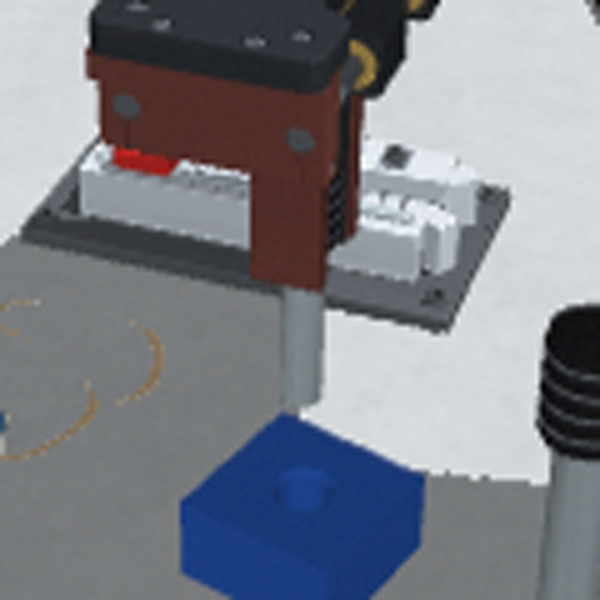

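View pics/w23.png

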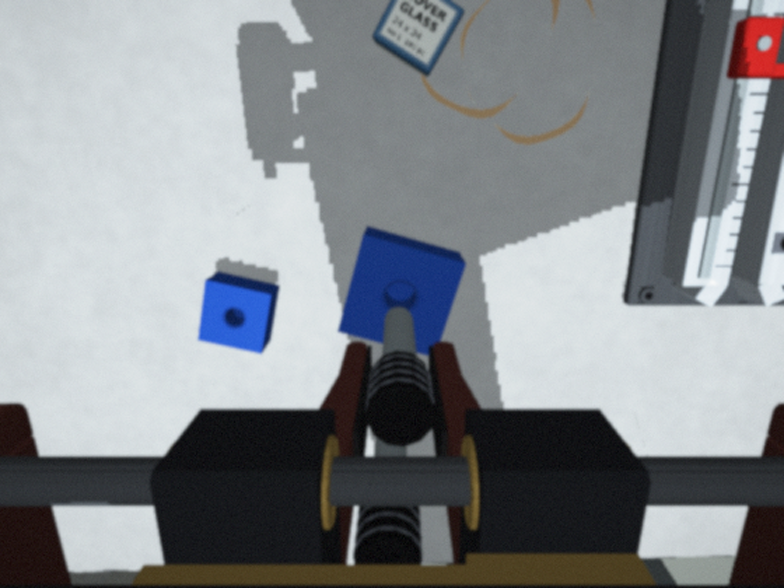

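>>> carry_out([
  [[0,0,0],[0,0,-10],15],
  [[0,0,0],[0,0,-22],15],
  [[0,0,0],[0,0,-31],15],
  [[0,0,0],[0,0,-35],15],
  [[0,0,0],[0,0,-37.5],15],
  [[0,0,0],[0,0,-39.5],15],
  [[0,0,0],[0,0,-41],15],
  [[0,0,0],[0,0,-42.5],15],
])

```text
t: 43.62
ee_pos: [498.7, 180.8, 85.6]
orientation: [-3.141, 0.048, -0.0]
ft_force: [-0.1, -0.1, -1.1]
width: 21.4
```

```bash
python3 st.py
```

```text
43.7667 [498.57 180.77  85.5 ] [-0.38  0.04 -2.03] [-0.02  0.07 -0.01] [-3.14  0.05 -0.  ]
```

>>> carry_out([
  [[0,0,0],[0,-0.3,-4],15],
  [[0,0,0],[0,-0.3,-8],15],
  [[0,0,0],[0,-0.3,-12],15],
  [[0,0,0],[0,-0.3,-16],15],
  [[0,0,0],[0,-0.3,-18.5],15],
  [[0,0,0],[0,-0.3,-20],15],
  [[0,0,0],[0,-0.3,-20],15],
])

```text
t: 44.35
ee_pos: [498.4, 180.4, 65.0]
orientation: [3.141, -0.049, -0.001]
ft_force: [0.2, 0.1, -1.6]
width: 21.8
```

```bash
python3 st.py
```

```text
44.5 [498.6 180.5  65.4] [ 0.38  0.1  -1.98] [ 0.04  0.03 -0.03] [-3.14  0.05 -0.  ]
```

>>> carry_out([
  [[0,0,0],[0,0,-0.7],15],
  [[0,0,0],[0,0,-1.4],15],
  [[0,0,0],[0,0,-1.8],15],
  [[0,0,0],[0,0,-1.8],15],
])

```text
t: 44.83
ee_pos: [498.7, 180.5, 63.8]
orientation: [-3.141, 0.049, -0.0]
ft_force: [-0.1, -0.2, -0.1]
width: 21.5
```

```bash
python3 st.py
```

```text
44.9833 [498.65 180.51  63.78] [-0.2   0.17 -0.24] [-0.    0.02 -0.02] [-3.14  0.05 -0.  ]
```

>>> carry_out([
  [[0,0,0],[0,0,0],25],
  [[0,0,0],[0,0,0],32],
  [[0,0,0],[0,0,0],50],
  [[0,0,0],[0,0,0],60],
  [[0,0,0],[0,0,0],60],
  [[0,0,0],[0,0,0],60],
])

```text
t: 45.48
ee_pos: [498.6, 180.5, 63.7]
orientation: [-3.141, 0.048, -0.0]
ft_force: [0.4, 0.2, 0.8]
width: 54.7
```

>>> carry_out([
  [[0,0,0],[0,0,8],60],
  [[0,0,0],[0,0,20],60],
  [[0,0,0],[0,0,40],60],
  [[0,0,0],[0,0,65],60],
  [[0,0,0],[0,0,95],60],
  [[0,0,0],[0,0,125],60],
  [[0,0,0],[-5,-10,150],60],
  [[0,0,0],[-10,-30,165],60],
  [[0,0,0],[-10,-50,170],60],
  [[0,0,0],[-10,-50,170],60],
])

```text
t: 46.32
ee_pos: [489.2, 128.7, 236.7]
orientation: [-3.141, 0.051, -0.007]
ft_force: [-0.1, -0.4, 0.3]
width: 60.0
```

```bash
python3 st.py;python3 - <<'E'
from h import *
im=save('wrist','w25.png',None,1.4)
im=save('side','s25.png',(200,170,350,350),3.3)
E
```

```text
46.4667 [488.75 130.23 234.86] [-0.07  0.3   0.03] [0.04 0.02 0.01] [-3.14  0.05 -0.  ]
```

View pics/s25.png

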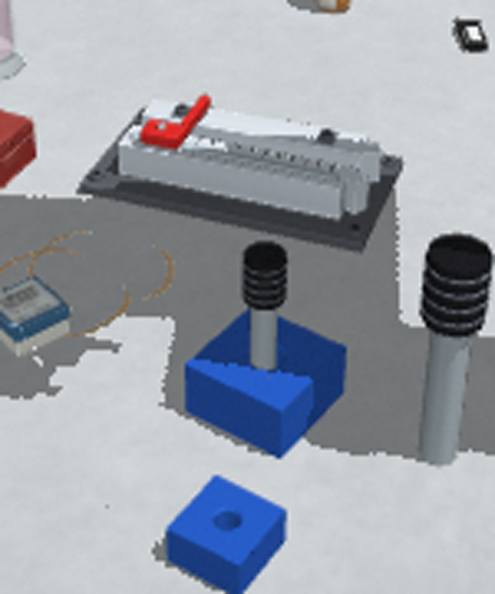

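View pics/w25.png

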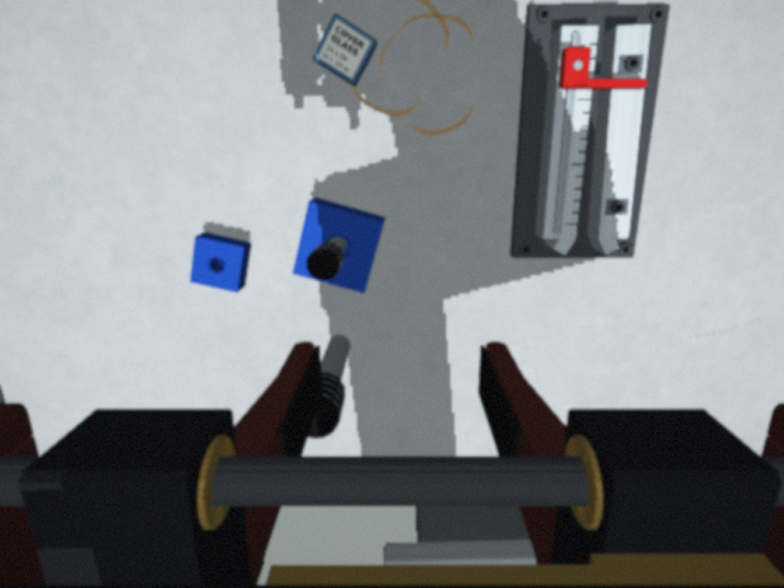

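The pin is upright in its own stand, the pointer is still at the reading, and the gripper is clear of everything. I'm handing the job in.

```bash
python3 -c "
from workcell import order
print(order.close_job())"
```

```text
the job is handed in; nothing more can be done
None
```

The smaller black-headed pin was measured in the taper gauge and is back upright in its larger blue stand. The red pointer stayed at the reading. The job was handed in at about 46.5 s of the 72 s allowed.

- **First push:** I entered the pin at the flared mouth and slid it along. The pin began turning in the fingers at about 5.3 N, short of the 6 N asked for.
- **Regrip:** I drew the pin back about 15 mm inside the slot and set it down on the slot floor. I then gripped it again with the jaws along the slot. This was an extra step beyond the task as written.
- **Second push:** The wedging force rose smoothly to about 6.6 N along the slot. No push reading went above about 6.7 N, but the force is only reported at the end of each move, so short peaks in between were not seen.
- **Reading:** After the first push the pointer face was at about gauge x +32 mm, give or take the roughly 2 mm camera calibration. I did not measure it again after the second push; in the pictures it was in about the same place. The jam came where I had estimated from feeling the gap beforehand, about 1 mm off.
- **Possible small error:** The pin tipped slightly, about 1–3°, during the first push, and that push is what dragged the pointer. This could shift the reading by up to about 1 mm.
- **Final check:** The last pictures show the pin seated and upright, the pointer undisturbed, and the other things in view unmoved. The gripper stayed about 20 mm above the pointer throughout.

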